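# Tighten an engine's filter cap with a click wrench

### The arm

A 6-joint arm with a two-finger parallel gripper is mounted at the origin on the work surface. World frame = base frame: x ahead of the robot, y to its left, z up, the work surface at z = 0. Lengths are in m, angles in rad, forces in N, time in s.
With the tool pointing down it reaches from about 0.3 to 0.775 m from the base axis. Payload 14.6 kg.
Tool frame: the origin (TCP) lies on the centre line of the jaws, within the pads' length; the fingertips stand 17 mm ahead of it and the grasp point (between the pads) lies 2 mm behind it; z points along the fingers, x is the direction in which the jaws open and shut, and the axes are right-handed (so a half turn about z gives the same grasp; the last joint's range is limited). The gripper opens to 94 mm and grips with 3 to 60 N. Pads are 16 mm wide; open, the fingers measure 119 mm over their backs; the gripper's body (75 mm by 177 mm) begins 78 mm behind the grasp point.
Start: joints at [1.051, 0.3, 1.521, -0, 1.321, -0.067], TCP at [0.241, 0.495, 0.222] pointing down, gripper open.
Joint ranges: [-3.03, 3.03], [-0.79, 2.21], [0.23, 2.52], [-1.04, 4.18], [0, 3.07], [-2.55, 2.55]. Speed limits (rad/s): [2.22, 2.22, 2.57, 3.14, 3.14, 3.14].

### API

Orientations are given as [roll, pitch, yaw] about the fixed x, y, z axes, in that order (R = Rz(yaw) Ry(pitch) Rx(roll)).
In Python, from station import ctrl gives the robot as it stands. The module is installed in compiled form; this text tells all that it offers.
- The arm moves only by the tool drive_tool, never from a script. Its argument "increments" is a list of rows, each a list of 3 entries, a list of its own where there are three numbers: the turn, a rotation vector about the tool's x, y, z in degrees, then the shift along the tool's x, y, z in mm, then the opening, from 0 (shut) to 1 (fully open). In form: [[[ax, ay, az], [dx, dy, dz], hand], ...]. A call has 1 to 20 rows; each row shifts and turns the commanded pose from where the row before left it, along the tool's axes as they then stand; what a row does not reach is not made up. A row lasts 1/8 s, in which the tool goes at most 62.5 mm and 10.7 degrees, less where a joint would pass 70% of its speed; a pose out of reach is approached as far as the arm can. A call with a gripper value outside its range is refused whole. The fingers move at their own pace and stop on an object; "squeeze" is the grip in N (left out, the last holds). Time passes only in rows, so rows that do not move let the fingers close. It gives the time, the measured TCP pose, the force and the opening at its end, in the units of the state.
- ctrl.get_obs(): the state, without advancing time (a new reading comes with each control period).
- ctrl.camera(name): name is "side" or "top" or "wrist"; returns the picture (480x640x3 uint8, red, green, blue); there is no depth.
- ctrl.calibration(name): a dict with "fx", "fy", "cx", "cy" (pixels), "k1" (the pictures are not rectified: a ray, as slopes to the right and down, at radius r is drawn at 1 + k1 r^2 times it, then the intrinsics apply), "rvec" (rotation vector, rad) and "tvec" (3), from world to camera coordinates, as OpenCV has them. Camera axes: x right, y down, z forward; pixel columns grow to the right and rows downward; lengths in m; the calibration is good to about 2 mm. A picture is of the moment at which its call begins: read the wrist's pose just before it. calibration takes no time and is no camera call; for the wrist camera it gives the pose at the moment of the call.
- ctrl.hand_in(): hands the job in, once; it reports no verdict.
The state is a dict: "time_s": time; "qpos": joint angles; "joint_vel": joint speeds; "tau": joint torques, N m; "ee_pos": TCP position; "eef_rot": TCP orientation; "force": force on the tool from outside, world axes, zero at the start; "moment": the same for the moment, N m; "grip_width": finger opening in m.
Only numpy, scipy, OpenCV 4.12 (cv2) and the standard library are available. Lean on these libraries where they do the work, as an engineer would, in place of code of your own. Each camera call takes 0.05 s, during which the arm holds its last target.

### The job

Take the click wrench from its rack, set its socket squarely and fully down on the red square-headed cap of the small engine, and turn it clockwise until the handle breaks over at its hinge; stop there and do not force the handle further. Then ease off, lift the wrench away without loosening the cap, and lay it back in its rack the way it lay, leaving everything else on the bench alone.

Things in the scene. Friction and masses are not known exactly. Their poses are not given: they have to be found in the camera images.
- engine: small grey and aluminium engine bolted to the bench, 180 x 180 mm foot, flat grey deck 150 x 150 mm at 100 mm above the bench; origin at the centre of its underside, z up; the cap stands at the middle of the deck on a round boss 6 mm high
- cap: red plastic cap with a square head 30 x 30 mm, 11 mm high, above a round flange 48 mm wide; origin on its axis at the underside of the flange, 106 mm above the bench; z up, x square to a side of the head (turns with the cap). Turned clockwise (from above) it runs against 0.3 N m of friction for an unknown 0.2 to 0.75 rad, then comes up hard on its seat. It stays where it is left
- cap_top (a point): centre of the flat top of the cap, 14 mm above the underside of its flange (120 mm above the bench)
- wrench: head of the click wrench (267 mm long, 0.7 kg, balanced about 115 mm behind the socket's axis), with a steel socket under it. Origin at the centre of the socket's mouth, which opens downwards; z up in use, x points from the handle to the socket and is square to a side of its square hole. Dark round head 48 mm wide, its top 45 mm above the mouth. The ratchet does not free-wheel
- socket_in (a point): centre of the ceiling of the socket's square hole, 10 mm above the mouth; hole 32.5 x 32.5 mm, walls 5 mm thick, socket 48 mm wide outside. It fits the cap when the x axes of wrench and cap differ by a multiple of 90 degrees, with about 0.08 rad of play each way. Fully down, this ceiling rests on cap_top
- hinge (a point): the break-over hinge (upright axis), 45 mm behind the socket's axis, 35 mm above the mouth. With the cap on its seat the handle stays straight while the sideways push at handle_grip climbs to about 13 N (1.2 N m about this hinge); there it breaks over clockwise and gives way at about the same push, climbing no further, until a hard stop at 0.42 rad. Let go, it springs straight
- handle_grip (a point): middle of the black grip of the wrench, 135 mm behind the socket's axis and 35 mm above its mouth; the grip is a bar 24 mm wide and 24 mm high, 130 mm long; x along the handle towards the hinge (like the wrench's x when the handle is straight), z up. A yellow knob ends the handle
- rack: grey rack fixed to the bench: a base plate 8 mm thick and two low open-topped forks, 12 mm thick, 72 mm and 203 mm behind its origin along its x, in which the wrench lies level with the socket hanging down beyond the rack; cheeks leave 4 mm each side of the wrench and end 4 mm above (72 mm fork) or level with (203 mm fork) the wrench's axis, 60 mm above the bench
- rack_home (a point): where the mouth of the socket (origin of the wrench) belongs when the wrench lies in the rack, 25 mm above the bench; x is the direction of the wrench's x there
- oil: grey bottle, 68 mm wide, 170 mm high, bystander
- screwdriver: screwdriver, bystander
- spanner: flat spanner, bystander
- filter: orange cylinder 60 mm wide, 70 mm high, bystander
- carton: cardboard box 70 x 90 x 60 mm, bystander
- cup: steel bowl 72 mm wide, bystander
- spare_cap: black spare cap, bystander
- funnel: yellow funnel 80 mm high, bystander
Not all that is in view belongs to the job. What is shaped like the rack but blue or pink is not meant.

How it is judged:
On the way, in this order (a step that is already met when the one before it is completed fails the run):
1. the socket is squarely and fully down on the red cap (horizontal distance between wrench and cap below 0.004 m and z of wrench in the frame of cap below 0.007 m and angle between wrench's own z axis and vertical below 0.1 rad), for 0.2 s.
2. with the socket still down on the cap, the handle breaks over at its hinge (horizontal distance between wrench and cap below 0.006 m and z of wrench in the frame of cap below 0.01 m and angle between the x axis of wrench and the x axis of handle_grip, either way round above 0.05 rad), for 0.05 s.
At the end, for the whole second after the job is handed in: The wrench lies at rest in both forks of its rack as at the start (socket mouth within 15 mm of rack_home, direction within 0.12 rad, level within 0.1 rad, handle straight within 0.03 rad), and the cap still bears on its seat with more than 1.5 N (distance between wrench and rack_home below 0.015 m and angle between the x axis of wrench and the x axis of rack_home, either way round below 0.12 rad and angle between wrench's own z axis and vertical below 0.1 rad and angle between the x axis of wrench and the x axis of handle_grip, either way round below 0.03 rad and linear speed of wrench below 0.02 m/s and contact force between cap and anything else above 1.5 N); the robot touches nothing.
It fails at once if the handle is forced on far past the break-over (hinge beyond 0.33 rad) (angle between the x axis of wrench and the x axis of handle_grip, either way round above 0.33 rad).
It fails at once if a bystander is shifted by more than 20 mm (distance of any of oil, screwdriver, spanner, filter, carton, cup, spare_cap, funnel from where it was at the start of the episode above 0.02 m).
It also fails if it takes over 69 s, if anything falls off the work surface, if the arm or the gripper's body presses on something with over 40 N, if the wrist force passes 120 N, or if a joint passes its speed limit or range.

## Working session

There is one attempt and no reset: what is moved stays moved. The work goes in short steps, Python scripts to look and compute and a tool call to move; the robot and the scene stay as the last step left them, time stands still between calls to the robot, and variables do not carry over. Pictures are saved under pics/ and viewed, and the job is handed in when it is done.

Besides the shell and the picture viewer there is one more tool, called after ">>>" as name(argument=value, ...) on one line, values as JSON. drive_tool: Moves the arm, as the interface text tells. Its arguments: {"type":"object","properties":{"increments":{"type":"array"},"squeeze":{"type":"number"}},"required":["increments"]}

```bash
mkdir -p pics
cat > h.py <<'E'
import numpy as np, cv2
from station import ctrl
from scipy.spatial.transform import Rotation as R
def cal(n):
    c=ctrl.calibration(n); return c
def ray(c,u,v):
    x=(u-c['cx'])/c['fx']; y=(v-c['cy'])/c['fy']; rd=np.hypot(x,y); r=rd
    for _ in range(30): r=rd/(1+c['k1']*r*r)
    s=r/rd if rd>0 else 1
    M=R.from_rotvec(np.ravel(c['rvec'])).as_matrix(); t=np.ravel(c['tvec'])
    return -M.T@t, M.T@np.array([x*s,y*s,1])
def onz(c,u,v,z):
    o,d=ray(c,u,v); return o+d*(z-o[2])/d[2]
def proj(c,p):
    M=R.from_rotvec(np.ravel(c['rvec'])).as_matrix(); q=M@np.asarray(p)+np.ravel(c['tvec'])
    x,y=q[:2]/q[2]; k=1+c['k1']*(x*x+y*y)
    return c['fx']*x*k+c['cx'],c['fy']*y*k+c['cy']
def snap(n,f):
    im=ctrl.camera(n); cv2.imwrite('pics/'+f,im[:,:,::-1]); return im
E
python3 - <<'E'
from h import *
print(ctrl.get_obs())
for n in('top','side','wrist'):
    c=cal(n); print(n,c); snap(n,n+'0.png')
E
```

```text
{'time_s': 0.0, 'qpos': array([ 1.05142222e+00,  3.00482780e-01,  1.52160876e+00, -2.69004213e-05,
        1.32073029e+00, -6.66109693e-02]), 'joint_vel': array([-0.00066802, -0.00014618, -0.00060586,  0.00109822, -0.00025298,
        0.00056691]), 'tau': array([-5.02761177e-04, -5.31807625e+01, -3.52742171e+01,  7.07790256e-02,
        2.44326226e-02, -1.45315994e-04]), 'ee_pos': array([0.24048187, 0.49434754, 0.22186822]), 'eef_rot': array([-3.14153684e+00,  1.22818393e-03,  1.11803990e+00]), 'force': array([-0.42757021,  0.12658359, -0.51339133]), 'moment': array([ 0.01595446, -0.00963632, -0.01858835]), 'grip_width': 0.09379102307754551}
top {'fx': 463.22299225302254, 'fy': 463.22299225302254, 'cx': 312.8476002688355, 'cy': 231.32677115715242, 'k1': 0.01691267533342066, 'rvec': array([ 2.15542027, -2.19704816,  0.08904831]), 'tvec': array([-0.02427752,  0.47836897,  1.03343155])}
side {'fx': 485.3846836692581, 'fy': 485.3846836692581, 'cx': 315.5618500939691, 'cy': 236.2793939481366, 'k1': -0.07887908528502247, 'rvec': array([ 2.27822579, -0.63638854,  0.29211775]), 'tvec': array([-0.40612168,  0.2056769 ,  1.10203455])}
wrist {'fx': 348.5735102237988, 'fy': 348.5735102237988, 'cx': 322.4990391208248, 'cy': 239.46655041583136, 'k1': 0.006813529866514804, 'rvec': array([-2.46151658, -1.53900185, -0.21074664]), 'tvec': array([-0.54986545, -0.02743876,  0.39177149])}
```

View pics/top0.png

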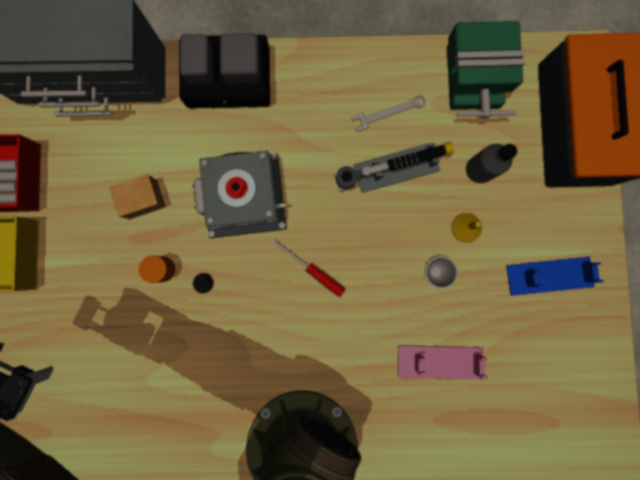

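View pics/side0.png

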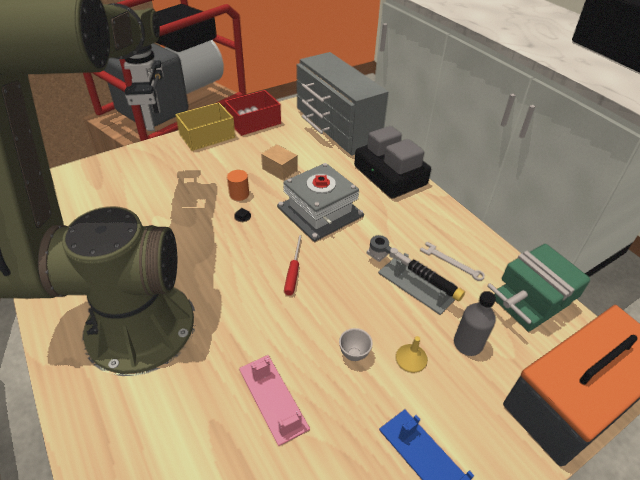

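View pics/wrist0.png

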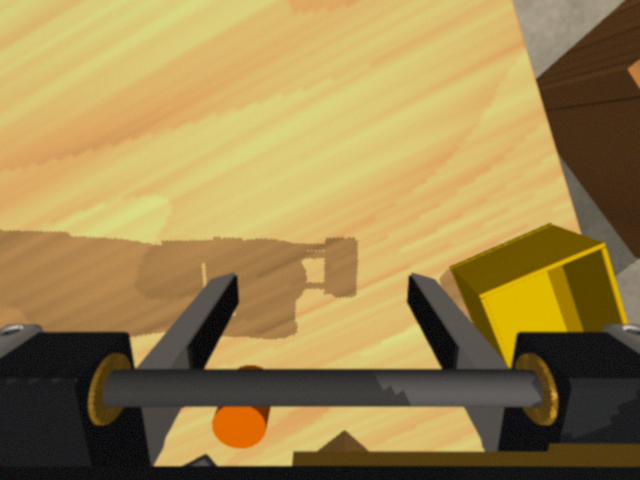

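Top view: red cap at (236,187), wrench head (346,177), yellow knob (449,149) in the grey rack. I'll zoom in on these next.

Run:
```python
from h import *
im=cv2.imread('pics/top0.png')
a=cv2.resize(im[140:240,185:295],None,fx=7,fy=6,interpolation=cv2.INTER_CUBIC)
b=cv2.resize(im[130:205,325:465],None,fx=5.7,fy=5.7,interpolation=cv2.INTER_CUBIC)
cv2.imwrite('pics/za.png',cv2.resize(im[140:240,185:295],None,fx=6,fy=6,interpolation=cv2.INTER_CUBIC));cv2.imwrite('pics/zb.png',b)
c=cal('top')
hsv=cv2.cvtColor(im,cv2.COLOR_BGR2HSV)
m=((hsv[...,0]<8)|(hsv[...,0]>172))&(hsv[...,1]>150)&(hsv[...,2]>80)
m=m.astype(np.uint8); m[:, :200]=0; m[:,270:]=0; m[:150]=0; m[230:]=0
k=cv2.findContours(m,0,2)[0]; k=max(k,key=cv2.contourArea)
print(cv2.minAreaRect(k),cv2.boundingRect(k))
M=cv2.moments(k);u,v=M['m10']/M['m00'],M['m01']/M['m00'];print(u,v,onz(c,u,v,.115))
for n,u,v,z in [('head',346,177,.07),('knob',449,149,.06),('oil',490,162,.1),('spannerL',358,124,0),('spR',420,101,0),('screwtip',276,240,.01),('funnel',466,228,.03),('cup',440,271,.03)]:
  print(n,onz(c,u,v,z))
print(ray(c,300,200)[0],ray(cal('side'),300,200)[0])
```

```text
((236.0, 187.0), (20.0, 20.0), 90.0) (226, 177, 21, 21)
235.9829333333333 187.30666666666664 [0.56500583 0.12495688 0.115     ]
head [ 0.59143537 -0.10832097  0.07      ]
knob [ 0.65161331 -0.33855197  0.06      ]
oil [ 0.61123515 -0.41188159  0.1       ]
spannerL [ 0.73187001 -0.14482401  0.        ]
spR [ 0.78433644 -0.29293892  0.        ]
screwtip [0.46036355 0.05149355 0.01      ]
funnel [ 0.47784871 -0.3778081   0.03      ]
cup [ 0.38266205 -0.31549782  0.03      ]
[ 0.38822821 -0.03605098  1.07022719] [-0.00628987 -0.75118177  0.92596131]
```

View pics/za.png

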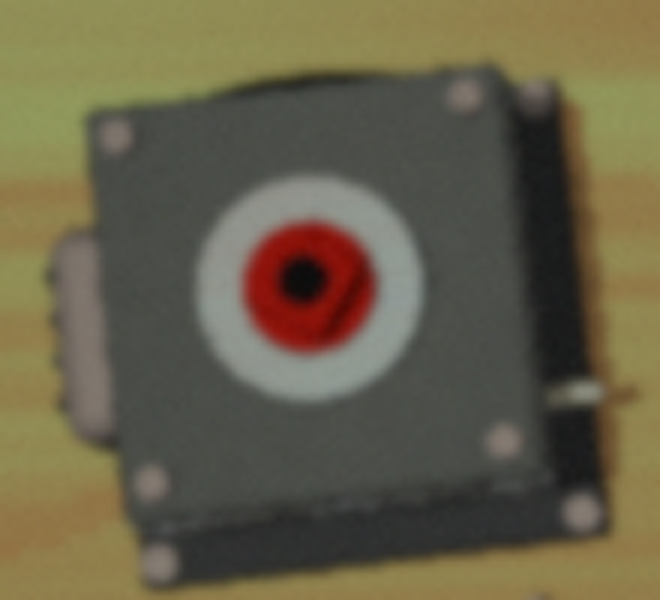

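View pics/zb.png

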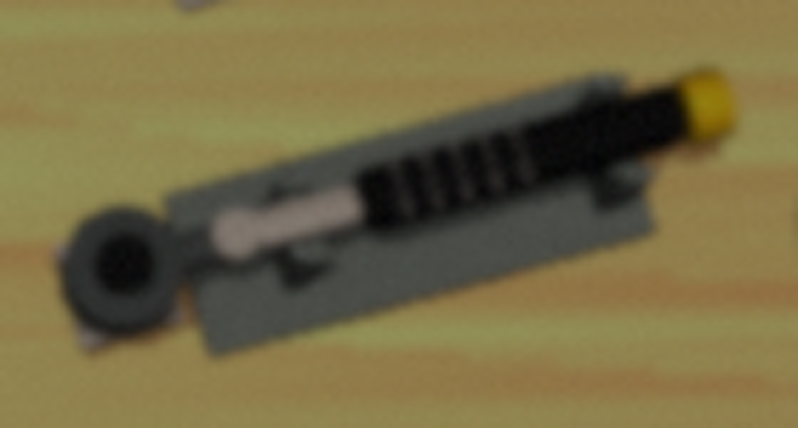

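```bash
cat >> h.py <<'E'
def pose():
    o=ctrl.get_obs(); return np.array(o['ee_pos']),R.from_euler('xyz',o['eef_rot']),o
def to(p,yaw=None,tool_down=True):
    """delta to target: shift in current tool axes, turn about tool axes (deg), target tool down with R=Rz(yaw)Rx(pi)"""
    p0,r0,o=pose()
    d=r0.inv().apply(np.asarray(p)-p0)*1000
    if yaw is None: yaw=r0.as_euler('xyz')[2]
    rt=R.from_euler('xyz',[np.pi,0,yaw])
    print('shift',d.round(1),'turn',np.degrees((r0.inv()*rt).as_rotvec()).round(2))
E
python3 - <<'E'
from h import *
p,r,o=pose(); c=cal('wrist')
M=R.from_rotvec(np.ravel(c['rvec'])); co=-M.inv().apply(np.ravel(c['tvec']))
print('cam in tool',r.inv().apply(co-p),'view axis in tool',r.inv().apply(M.inv().apply([0,0,1])),'camx',r.inv().apply(M.inv().apply([1,0,0])))
E
```

```text
cam in tool [ 1.75881217e-05 -7.87171644e-02 -1.62619677e-01] view axis in tool [6.05209475e-04 2.69144899e-01 9.63099505e-01] camx [ 9.99999562e-01  5.24711415e-04 -7.75031663e-04]
```

>>> drive_tool(increments=[[[0, 0, 8], [0, 0, 0], 1], [[0, 0, 8], [0, 0, 0], 1], [[0, 0, 8], [0, 0, 0], 1], [[0, 0, 8], [0, 0, 0], 1], [[0, 0, 8], [0, 0, 0], 1], [[0, 0, 9], [0, 0, 0], 1]])

```text
time_s: 0.9
ee_pos: [0.2405, 0.4945, 0.2222]
eef_rot: [3.141, 0.0, 0.258]
force: [-0.7, 0.3, -0.9]
grip_width: 0.0938
```

Run:
```python
from h import *
to([.573,.096,.24],np.radians(14.6)); print(pose()[2]['eef_rot'])
```

```text
shift [219.8 470.1 -17.7] turn [0.02 0.02 0.18]
[3.14121697e+00 3.90418240e-04 2.57876256e-01]
```

>>> drive_tool(increments=[[[0, 0, 0], [11, 23, -1], 1], [[0, 0, 0], [19, 41, -2], 1], [[0, 0, 0], [19, 41, -2], 1], [[0, 0, 0], [19, 41, -2], 1], [[0, 0, 0], [19, 41, -2], 1], [[0, 0, 0], [19, 41, -2], 1], [[0, 0, 0], [19, 41, -2], 1], [[0, 0, 0], [19, 41, -2], 1], [[0, 0, 0], [19, 41, -2], 1], [[0, 0, 0], [19, 41, -2], 1], [[0, 0, 0], [19, 41, -1], 1], [[0, 0, 0], [19, 37, 0], 1], [[0, 0, 0], [0, 0, 0], 1], [[0, 0, 0], [0, 0, 0], 1]])

```text
time_s: 2.65
ee_pos: [0.5748, 0.0981, 0.2421]
eef_rot: [-3.141, 0.001, 0.263]
force: [-0.3, -1.2, -0.0]
grip_width: 0.094
```

Run:
```python
from h import *
print(pose()[:1],pose()[2]['eef_rot'])
c=cal('wrist'); snap('wrist','w1.png'); print(c)
np.save('w1.npy',c,allow_pickle=True)
```

```text
(array([0.57480721, 0.09813877, 0.24213278]),) [-3.14134807e+00  6.95263622e-04  2.62735981e-01]
{'fx': 348.5735102237988, 'fy': 348.5735102237988, 'cx': 322.4990391208248, 'cy': 239.46655041583136, 'k1': 0.006813529866514804, 'rvec': array([-2.84718403, -0.37546964, -0.05116694]), 'tvec': array([-0.58037503, -0.08516454,  0.39655195])}
```

View pics/w1.png

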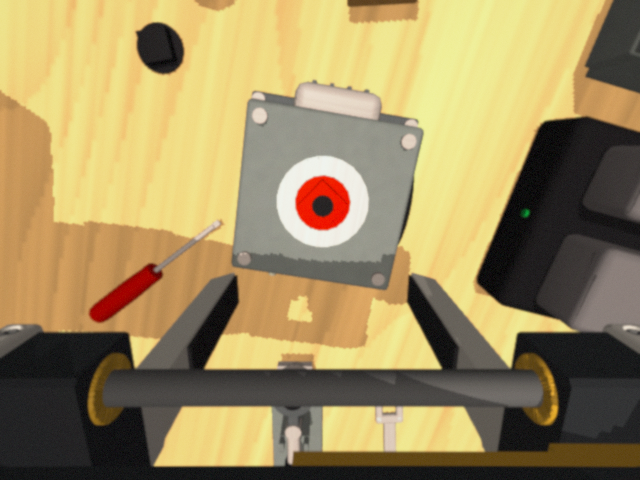

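Run:
```python
from h import *
im=cv2.imread('pics/w1.png')[165:240,285:360]
im=cv2.convertScaleAbs(im,alpha=1.0)
cv2.imwrite('pics/z1.png',cv2.resize(im,None,fx=8,fy=8,interpolation=cv2.INTER_CUBIC))
```

```text
(no output)
```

View pics/z1.png

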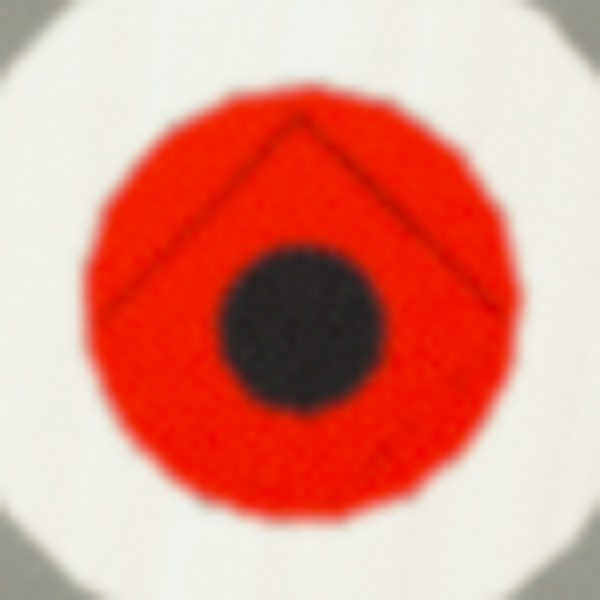

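Run:
```python
from h import *
c=cal('wrist')
im=cv2.imread('pics/w1.png')
q=[(285+x/8-.44,165+y/8-.44) for x,y in((300,120),(103,317),(500,315))]
for z in(.120,.109):
    a,l,r=[onz(c,u,v,z)[:2] for u,v in q]
    print(z,a,l,r,'len',np.linalg.norm(l-a),np.linalg.norm(r-a),'ang',np.degrees(np.arctan2(*(l-a)[::-1])),np.degrees(np.arctan2(*(r-a)[::-1])),'ctr',(l+r)/2)
b=cv2.cvtColor(im,cv2.COLOR_BGR2HSV)
for name,m,z in [('white',(b[...,1]<40)&(b[...,2]>180),.106),('red+hole',((b[...,1]>180)&((b[...,0]<8)|(b[...,0]>172)))|((b[...,2]<80)),.109),('hole',b[...,2]<80,.12)]:
    m=m.astype(np.uint8); mm=np.zeros_like(m); mm[150:255,270:375]=m[150:255,270:375]
    k=max(cv2.findContours(mm,0,1)[0],key=cv2.contourArea); e=cv2.fitEllipse(k); print(name,e,onz(c,*e[0],z))
t=cal('top'); print('top',onz(t,236,187.2,.109))
# wrench in top image
im=cv2.imread('pics/top0.png'); b=cv2.cvtColor(im,cv2.COLOR_BGR2HSV)
m=((b[...,0]>20)&(b[...,0]<35)&(b[...,1]>180)&(b[...,2]>90)).astype(np.uint8); mm=0*m; mm[135:165,435:465]=m[135:165,435:465]
M=cv2.moments(mm); u,v=M['m10']/M['m00'],M['m01']/M['m00']; k=onz(t,u,v,.06); print('knob',u,v,M['m00'],k)
```

```text
0.12 [0.56130767 0.14619308] [0.54690495 0.12146924] [0.58640292 0.13231333] len 0.028613055197555918 0.028677844868617023 ang -120.22268392573805 -28.946222083351834 ctr [0.56665393 0.12689129]
0.109 [0.56158832 0.14510786] [0.54662974 0.11942983] [0.58765209 0.13069244] len 0.02971734397358592 0.02978463412934055 ang -120.22268392573807 -28.946222083351827 ctr [0.56714092 0.12506114]
white ((322.1501159667969, 201.01052856445312), (91.32874298095703, 92.07217407226562), 101.53932189941406) [0.5665033  0.12710947 0.106     ]
red+hole ((322.2173156738281, 202.4940185546875), (51.78453826904297, 52.142189025878906), 84.9530029296875) [0.56676584 0.12636282 0.109     ]
hole ((322.1244201660156, 205.60386657714844), (18.19465446472168, 18.399747848510742), 127.91219329833984) [0.56689145 0.12562264 0.12      ]
top [0.5663421  0.12593116 0.109     ]
knob 448.9759036144578 147.89156626506025 83.0 [ 0.65411291 -0.33860409  0.06      ]
```

Wrist view: the cap centre is at (322,203) and its top corner at (322,180). That puts the cap at about (0.567, 0.126), head sides at 60.4° mod 90°, and the side length comes out at 29–30 mm as it should. Next, move above the wrench.

Run:
```python
from h import *
to([.622,-.225,.20],np.radians(15.3))
```

```text
shift [-38.5 324.7  42.3] turn [-0.01  0.02 -0.21]
```

>>> drive_tool(increments=[[[0, 0, 0], [-2, 15, 0], 1], [[0, 0, 0], [-4, 35, 0], 1], [[0, 0, 0], [-4, 40, 4], 1], [[0, 0, 0], [-5, 40, 6], 1], [[0, 0, 0], [-5, 40, 6], 1], [[0, 0, 0], [-5, 40, 6], 1], [[0, 0, 0], [-5, 40, 6], 1], [[0, 0, 0], [-4, 40, 6], 1], [[0, 0, 0], [-4, 30, 6], 1], [[0, 0, 0], [0, 5, 2], 1], [[0, 0, 0], [0, 0, 0], 1], [[0, 0, 0], [0, 0, 0], 1]])

```text
time_s: 4.2
ee_pos: [0.623, -0.2249, 0.201]
eef_rot: [3.141, -0.0, 0.264]
force: [0.3, 0.5, -0.3]
grip_width: 0.0935
```

Run:
```python
from h import *
print(pose()[:1],pose()[2]['eef_rot'])
np.save('w2.npy',cal('wrist'),allow_pickle=True); snap('wrist','w2.png')
```

```text
(array([ 0.62299915, -0.22487577,  0.2009649 ]),) [ 3.14129250e+00 -4.55164742e-04  2.63982241e-01]
```

View pics/w2.png

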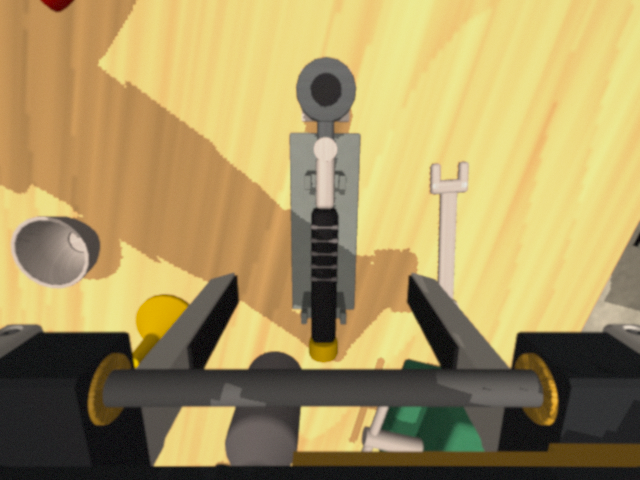

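Wrist view: the head is at (326,90), the knob at (323,350), and the handle runs almost parallel to tool y.

```bash
python3 - <<'E'
from h import *
c=np.load('w2.npy',allow_pickle=True).item()
im=cv2.imread('pics/w2.png'); b=cv2.cvtColor(im,cv2.COLOR_BGR2HSV)
def big(m,x0,x1,y0,y1):
    mm=np.zeros(m.shape,np.uint8); mm[y0:y1,x0:x1]=m[y0:y1,x0:x1]
    return max(cv2.findContours(mm,0,1)[0],key=cv2.contourArea)
e=cv2.fitEllipse(big((b[...,1]<70)&(b[...,2]<150),285,370,40,110)); print('head',e)
h=onz(c,*e[0],.07); print(h)
# grip black strip
pts=[]
for v in (245,260,275,290):
    row=b[v,295:360,2]<70; xs=np.where(row)[0]+295; pts.append(onz(c,xs.mean(),v,.072)); print(v,xs.min(),xs.max(),pts[-1], np.linalg.norm(onz(c,xs.max()+.5,v,.072)-onz(c,xs.min()-.5,v,.072)))
k=big((b[...,0]>20)&(b[...,0]<35)&(b[...,1]>200),300,350,335,370); M=cv2.moments(k);u,v=M['m10']/M['m00'],M['m01']/M['m00'];kn=onz(c,u,v,.065);print('knob',u,v,kn)
d=h-kn; print('yaw',np.degrees(np.arctan2(d[1],d[0])),np.linalg.norm(d[:2]))
p=np.array(pts+[h]); dd=h-p[3]; print(np.degrees(np.arctan2(dd[1],dd[0])))
# rack edges
for v in(150,200,250):
    row=b[v]; 
    m=(b[v,270:380,1]<60); xs=np.where(m)[0]+270; print(v,xs.min(),xs.max())
E
python3 - <<'E'
import cv2
im=cv2.imread('pics/w2.png')[40:370,270:380]
im=cv2.rotate(im,cv2.ROTATE_90_CLOCKWISE)
cv2.imwrite('pics/z2.png',cv2.resize(im,None,fx=2.4,fy=4.5))
E
```

```text
head ((325.523681640625, 85.8304443359375), (54.21091079711914, 59.670936584472656), 88.71006774902344)
[ 0.59374917 -0.10766132  0.07      ]
245 311 337 [ 0.62620365 -0.23200738  0.072     ] 0.02355279888759142
260 311 337 [ 0.62981561 -0.24533827  0.072     ] 0.02383983234633199
275 311 336 [ 0.63308489 -0.25911347  0.072     ] 0.023239444063613376
290 311 336 [ 0.63687223 -0.27311321  0.072     ] 0.0235284893668799
knob 322.8349376114082 350.23672014260245 [ 0.65366803 -0.33758044  0.065     ]
yaw 104.60686466355294 0.23759855044416642
104.60845648389832
150 290 358
200 291 357
250 292 355
```

View pics/z2.png

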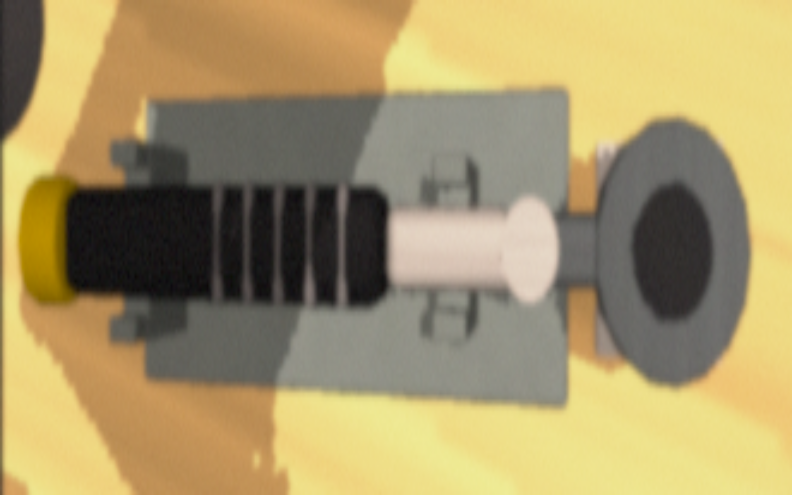

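Run:
```python
from h import *
c=np.load('w2.npy',allow_pickle=True).item()
im=cv2.imread('pics/w2.png'); b=cv2.cvtColor(im,cv2.COLOR_BGR2HSV)
m=((b[...,1]<70)&(b[...,2]<140)).astype(np.uint8)*255; m[:40]=0;m[125:]=0;m[:,:285]=0;m[:,370:]=0
m=cv2.morphologyEx(m,cv2.MORPH_OPEN,np.ones((15,15)))
k=max(cv2.findContours(m,0,1)[0],key=cv2.contourArea); print(cv2.boundingRect(k),cv2.fitEllipse(k))
h=onz(c,*cv2.fitEllipse(k)[0],.07); kn=np.array([.65367,-.33758,0]); d=(h-kn)[:2]; y=np.arctan2(d[1],d[0])
print(h,np.degrees(y),np.linalg.norm(d))
g=h[:2]-.135*np.array([np.cos(y),np.sin(y)]); print('grip',g)
to([g[0],g[1],.058],y-np.pi/2)
```

```text
(298, 59, 56, 66) ((325.5600891113281, 90.64602661132812), (56.44120788574219, 65.99358367919922), 0.18831704556941986)
[ 0.59468717 -0.11099834  0.07      ] 104.59117252908958 0.23413291490663599
grip [ 0.62869641 -0.24164432]
shift [  1.   17.6 143. ] turn [ 0.02 -0.03  0.54]
```

>>> drive_tool(increments=[[[0, 0, 0.5], [1, 8, 10], 1], [[0, 0, 0], [0, 9, 25], 1], [[0, 0, 0], [0, 0, 30], 1], [[0, 0, 0], [0, 0, 30], 1], [[0, 0, 0], [0, 0, 25], 1], [[0, 0, 0], [0, 0, 15], 1], [[0, 0, 0], [0, 0, 8], 1], [[0, 0, 0], [0, 0, 0], 1], [[0, 0, 0], [0, 0, 0], 1]], squeeze=40)

```text
time_s: 5.38
ee_pos: [0.6286, -0.2422, 0.0584]
eef_rot: [3.141, -0.001, 0.254]
force: [0.9, -0.1, -0.2]
grip_width: 0.0941
```

Run:
```python
from h import *
print(pose()[2]); snap('wrist','w3.png')
to([.6287,-.2416,.058],np.radians(14.6))
```

```text
{'time_s': 5.375, 'qpos': array([-4.22157024e-01,  7.31210637e-01,  1.27262468e+00,  2.95784330e-05,
        1.13631302e+00, -6.76218416e-01]), 'joint_vel': array([-0.00028525, -0.00216091,  0.00122543,  0.00026205, -0.00181295,
        0.00216006]), 'tau': array([-8.32645601e-03, -7.20089579e+01, -3.20374382e+01,  4.28726559e-02,
        5.36891108e-02,  1.09645989e-04]), 'ee_pos': array([ 0.6286091 , -0.24221755,  0.05841586]), 'eef_rot': array([ 3.14070967e+00, -1.14328909e-03,  2.54049466e-01]), 'force': array([ 0.88759672, -0.13175151, -0.18977871]), 'moment': array([-0.04008761,  0.05012592, -0.00955196]), 'grip_width': 0.0940678169087543}
shift [ 0.3 -0.6  0.4] turn [ 0.05 -0.06 -0.04]
```

View pics/w3.png

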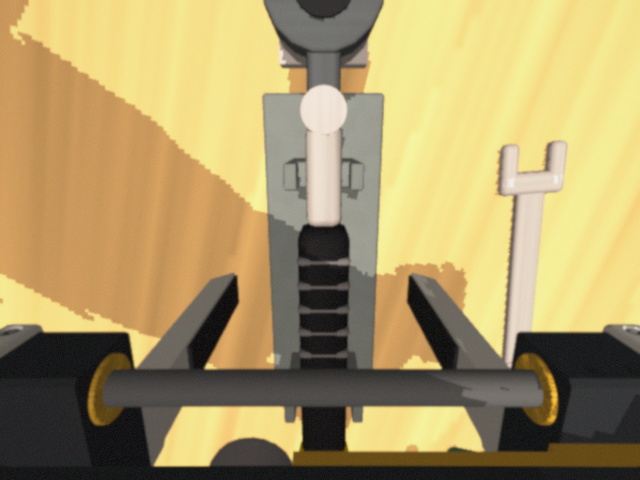

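The handle is centred (column 323) and upright between the fingers, so I'll close.

>>> drive_tool(increments=[[[0, 0, 0], [0, 0, 0], 0], [[0, 0, 0], [0, 0, 0], 0], [[0, 0, 0], [0, 0, 0], 0], [[0, 0, 0], [0, 0, 0], 0], [[0, 0, 0], [0, 0, 0], 0], [[0, 0, 0], [0, 0, 0], 0], [[0, 0, 0], [0, 0, 0], 0], [[0, 0, 0], [0, 0, 0], 0]], squeeze=45)

```text
time_s: 6.42
ee_pos: [0.6283, -0.242, 0.0575]
eef_rot: [3.142, -0.0, 0.254]
force: [0.9, 0.6, -0.5]
grip_width: 0.0237
```

Run:
```python
from h import *
print(pose()[2]); np.save('grasp.npy',ctrl.get_obs(),allow_pickle=True);snap('wrist','w4.png')
```

```text
{'time_s': 6.425, 'qpos': array([-4.22100108e-01,  7.32215659e-01,  1.27335073e+00,  1.18669777e-04,
        1.13584214e+00, -6.76146399e-01]), 'joint_vel': array([-4.76754476e-04,  1.40312645e-03, -8.62441081e-05,  7.06441217e-04,
       -4.42966977e-04,  2.93937213e-04]), 'tau': array([ -0.13630792, -72.85169363, -32.10122824,  -0.11116547,
         0.23222432,  -0.14069565]), 'ee_pos': array([ 0.62827338, -0.24200235,  0.05745765]), 'eef_rot': array([ 3.14156138e+00, -2.10968375e-04,  2.53996301e-01]), 'force': array([ 0.89433815,  0.62409979, -0.51665189]), 'moment': array([-0.02062858, -0.08052818, -0.17490594]), 'grip_width': 0.02365092432346756}
```

View pics/w4.png

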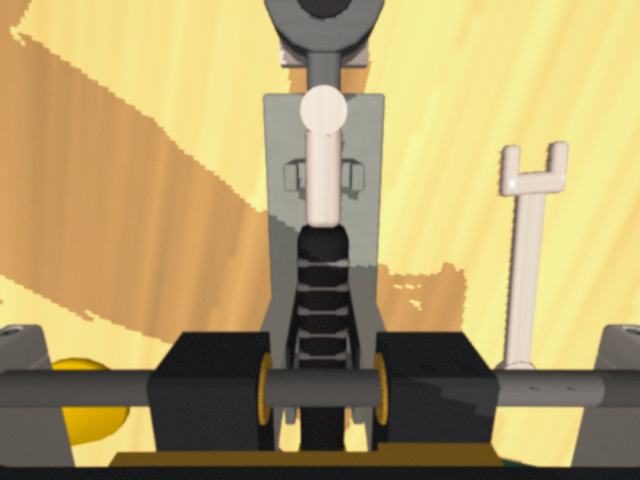

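>>> drive_tool(increments=[[[0, 0, 0], [0, 0, -5], 0], [[0, 0, 0], [0, 0, -10], 0], [[0, 0, 0], [0, 0, -15], 0], [[0, 0, 0], [0, 0, -20], 0], [[0, 0, 0], [0, 0, -25], 0], [[0, 0, 0], [0, 0, -25], 0], [[0, 0, 0], [0, 0, -20], 0], [[0, 0, 0], [0, 0, -10], 0], [[0, 0, 0], [0, 0, 0], 0], [[0, 0, 0], [0, 0, 0], 0]])

```text
time_s: 7.72
ee_pos: [0.6279, -0.2419, 0.1865]
eef_rot: [-3.141, 0.001, 0.254]
force: [0.9, -0.5, -7.2]
grip_width: 0.0237
```

Run:
```python
from h import *
o=pose()[2];print(o['ee_pos'],o['eef_rot'],o['force'],o['moment'],o['grip_width']);snap('wrist','w5.png');snap('side','s5.png')
psi=np.radians(60.4); x=np.array([np.cos(psi),np.sin(psi)])
g=np.array([.5667,.1261])-.136*x; print(g); to([g[0],g[1],.185],psi-np.pi/2)
```

```text
[ 0.6278921  -0.24191191  0.18654724] [-3.14071802e+00  1.10461264e-03  2.54065771e-01] [ 0.94497232 -0.51459945 -7.19167551] [-0.23322746  0.03090432 -0.00809655] 0.023741030569738288
[0.49952391 0.00784869]
shift [ -61.5 -274.     1.8] turn [-2.000e-02  8.000e-02  4.416e+01]
```

View pics/w5.png

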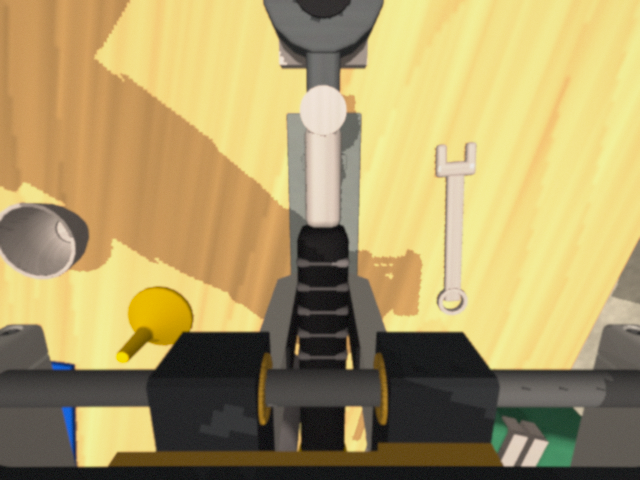

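View pics/s5.png

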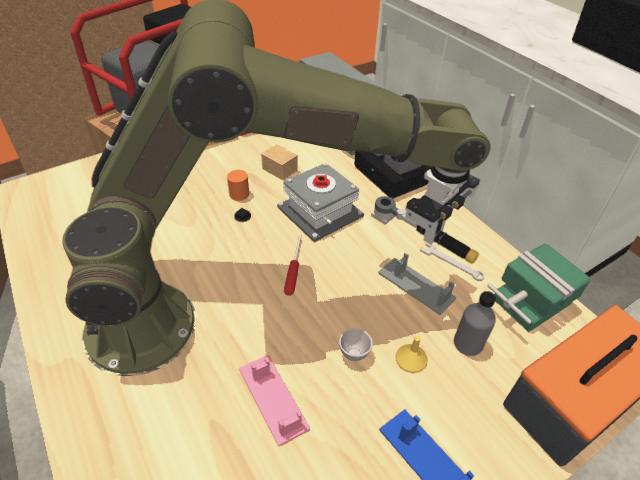

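>>> drive_tool(increments=[[[0, 0, 3], [0, 0, 0], 0], [[0, 0, 7], [0, 0, 0], 0], [[0, 0, 8], [0, 0, 0], 0], [[0, 0, 8], [0, 0, 0], 0], [[0, 0, 8], [0, 0, 0], 0], [[0, 0, 7], [0, 0, 0], 0], [[0, 0, 3.2], [0, 0, 0], 0]])

```text
time_s: 8.7
ee_pos: [0.628, -0.242, 0.1867]
eef_rot: [3.141, 0.001, -0.52]
force: [-0.5, 0.4, -6.8]
grip_width: 0.0239
```

Run:
```python
from h import *
psi=np.radians(60.4)
to([.4995,.0078,.185],psi-np.pi/2)
```

```text
shift [-235.6 -152.8    2. ] turn [ 0.01  0.07 -0.21]
```

>>> drive_tool(increments=[[[0, 0, -0.1], [-8, -5, 0], 0], [[0, 0, 0], [-18, -12, 0], 0], [[0, 0, 0], [-26, -17, 0], 0], [[0, 0, 0], [-28, -18, 0], 0], [[0, 0, 0], [-28, -18, 0], 0], [[0, 0, 0], [-28, -18, 0], 0], [[0, 0, 0], [-28, -18, 0], 0], [[0, 0, 0], [-28, -18, 0], 0], [[0, 0, 0], [-24, -16, 0], 0], [[0, 0, 0], [-14, -9, 0], 0], [[0, 0, 0], [-5, -3, 0], 0], [[0, 0, 0], [0, 0, 0], 0], [[0, 0, 0], [0, 0, 0], 0], [[0, 0, 0], [0, 0, 0], 0]])

```text
time_s: 10.45
ee_pos: [0.4989, 0.0056, 0.1873]
eef_rot: [3.141, 0.0, -0.516]
force: [0.3, -0.3, -6.7]
grip_width: 0.0239
```

Run:
```python
from h import *
o=pose()[2];print(o['ee_pos'],o['eef_rot'],o['force'],o['grip_width']);snap('wrist','w6.png');snap('side','s6.png');im=snap('top','t6.png')
to([.4995,.0078,.185],np.radians(-29.6))
cv2.imwrite('pics/z6.png',cv2.resize(im[140:280,185:325,::-1],None,fx=4,fy=4,interpolation=cv2.INTER_CUBIC))
```

```text
[0.49886202 0.00559593 0.18730202] [ 3.14145943e+00  1.60182373e-04 -5.16259294e-01] [ 0.33482489 -0.31308126 -6.7375476 ] 0.023905050290183773
shift [-0.3 -2.1  2.4] turn [0.   0.01 0.04]
```

View pics/w6.png

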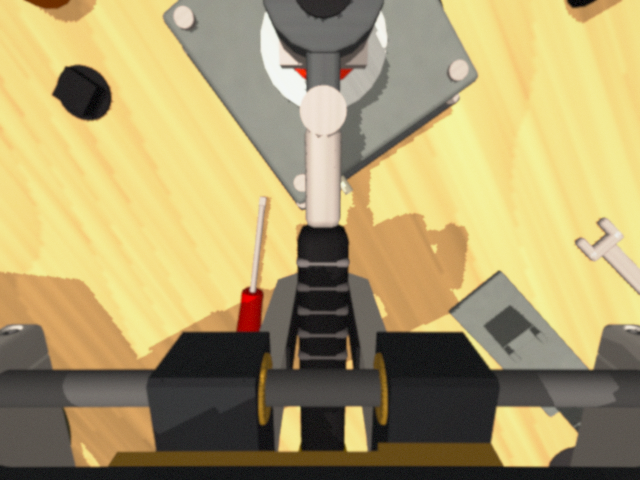

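View pics/s6.png

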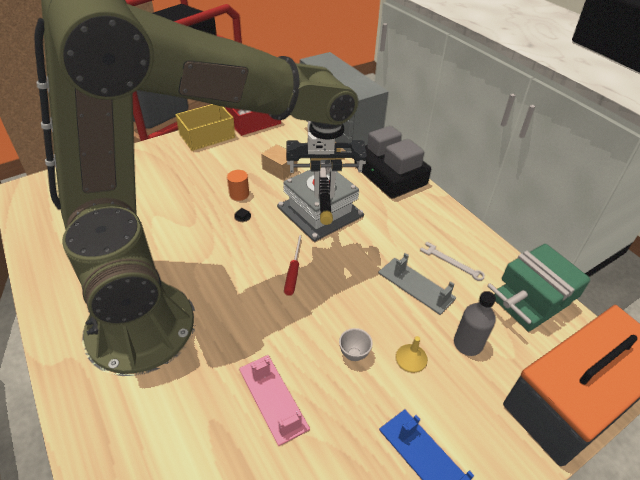

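View pics/z6.png

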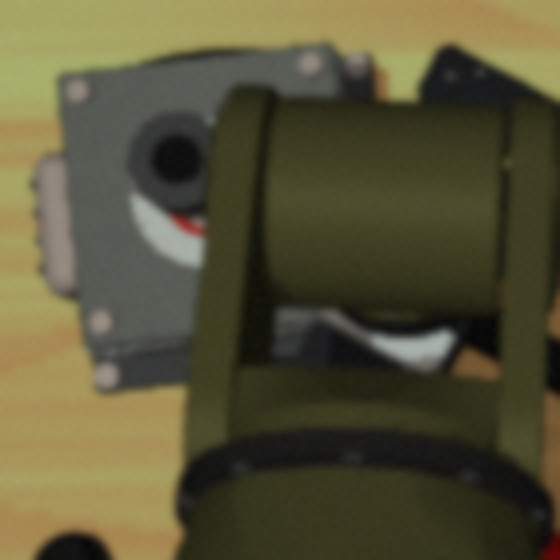

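Run:
```python
from h import *
t=cal('top')
def disc(f,x0,x1,y0,y1,th,z):
    g=cv2.imread(f)[y0:y1,x0:x1]; g=cv2.resize(cv2.cvtColor(g,cv2.COLOR_BGR2GRAY),None,fx=8,fy=8,interpolation=cv2.INTER_CUBIC)
    m=(g<th).astype(np.uint8); ks=cv2.findContours(m,0,1)[0]
    for k in ks:
        a=cv2.contourArea(k)/64
        if 20<a<500:
            e=cv2.fitEllipse(k); u=(e[0][0]+.5)/8-.5+x0; v=(e[0][1]+.5)/8-.5+y0
            print(f,th,'area',round(a),np.array(e[1]).round()/8,(u,v),onz(t,u,v,z))
for th in(35,40,45): disc('pics/top0.png',336,358,166,190,th,.07)
for th in(35,40,45): disc('pics/t6.png',218,236,168,190,th,.2)
for th in(60,70,80): disc('pics/top0.png',229,243,180,195,th,.12)
# predicted head
p,r,o=pose(); print('pred',p+r.apply([0,-.136,0]))
print('rack rel', R.from_euler('xyz',[np.pi,0,.254]).inv().apply(np.array([.5943,-.11,.07])-[.6283,-.2420,.0575]))
```

```text
pics/top0.png 35 area 98 [11.   11.25] (346.47376251220703, 175.8817844390869) [ 0.59389309 -0.10941825  0.07      ]
pics/top0.png 40 area 25 [ 7.5  13.25] (345.05334663391113, 183.91447639465332) [ 0.57617195 -0.10587476  0.07      ]
pics/top0.png 40 area 114 [12.    12.125] (346.51203632354736, 175.86484718322754) [ 0.59392896 -0.10950288  0.07      ]
pics/top0.png 45 area 44 [10.125 15.25 ] (344.85512351989746, 182.71949005126953) [ 0.57882304 -0.10550688  0.07      ]
pics/top0.png 45 area 143 [13.5   13.625] (346.62287521362305, 175.72597217559814) [ 0.59423197 -0.10975289  0.07      ]
pics/t6.png 35 area 115 [11.75 12.5 ] (228.8599100112915, 179.37387561798096) [0.56481081 0.12410021 0.2       ]
pics/t6.png 40 area 128 [12.375 13.25 ] (228.83739852905273, 179.37007427215576) [0.56481896 0.12414301 0.2       ]
pics/t6.png 45 area 142 [13.    13.875] (228.8061170578003, 179.37030792236328) [0.56481964 0.12420253 0.2       ]
pics/top0.png 60 area 202 [16.   17.25] (235.6864800453186, 187.07846641540527) [0.56457151 0.12472666 0.12      ]
pics/top0.png 70 area 205 [16.25  17.625] (235.56739139556885, 187.07606649398804) [0.56458128 0.12497373 0.12      ]
pics/top0.png 80 area 206 [16.25  17.625] (235.52185726165771, 187.0246376991272) [0.56469109 0.12506764 0.12      ]
pred [0.56588536 0.12413344 0.1873652 ]
rack rel [ 0.00025953 -0.13630823 -0.0125    ]
```

>>> drive_tool(increments=[[[0, 0, 0], [0, -2, 4], 0], [[0, 0, 0], [0, 0, 8], 0], [[0, 0, 0], [0, 0, 8], 0], [[0, 0, 0], [0, 0, 6], 0], [[0, 0, 0], [0, 0, 4], 0], [[0, 0, 0], [0, 0, 1], 0], [[0, 0, 0], [0, 0, 1], 0], [[0, 0, 0], [0, 0, 0], 0], [[0, 0, 0], [0, 0, 0], 0]])

```text
time_s: 11.72
ee_pos: [0.4998, 0.0078, 0.1556]
eef_rot: [-3.141, -0.0, -0.516]
force: [0.3, 0.9, -7.8]
grip_width: 0.0237
```

Run:
```python
from h import *
o=pose()[2];print(o['ee_pos'],o['eef_rot'],o['force'],o['moment']);snap('wrist','w7.png');im=snap('side','s7.png')
cv2.imwrite('pics/z7.png',cv2.resize(im[140:250,260:380,::-1],None,fx=5,fy=5,interpolation=cv2.INTER_CUBIC))
```

```text
[0.49976158 0.00781468 0.15559883] [-3.14149246e+00 -2.65301214e-04 -5.15622504e-01] [ 0.30181191  0.89979677 -7.79933237] [-0.17898855  0.15942389  0.04784361]
```

View pics/w7.png

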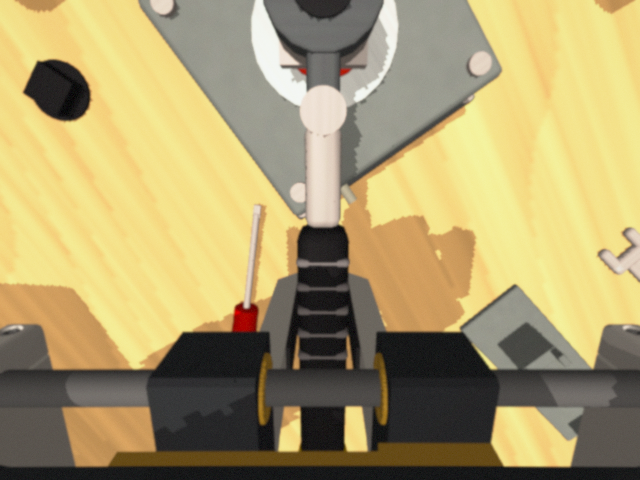

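View pics/z7.png

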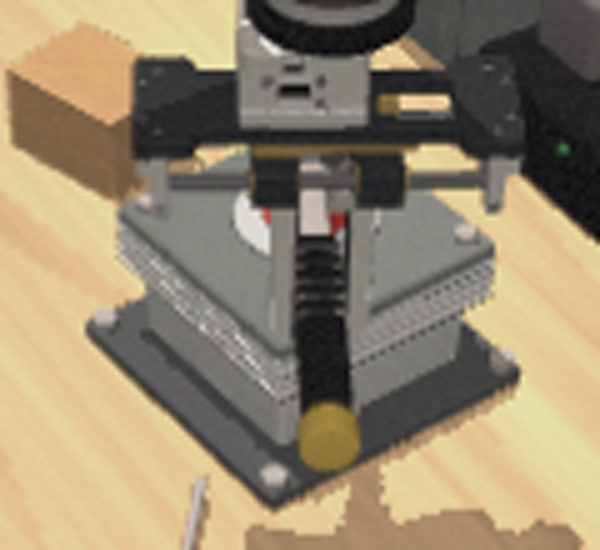

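Run:
```python
from h import *
c=cal('wrist'); p,r,o=pose()
b=cv2.cvtColor(cv2.imread('pics/w7.png'),cv2.COLOR_BGR2HSV)
pts=[]
for v in range(2,75,3):
    w=(b[v,:,1]<40)&(b[v,:,2]>170)
    # left outer edge, right outer
    xs=np.where(w[240:285])[0]
    if len(xs): pts.append((240+xs.min()-.5,v))
    xs=np.where(w[365:405])[0]
    if len(xs) : pts.append((365+xs.max()+.5,v))
P=np.array([r.inv().apply(onz(c,u,v,.106)-p)[:2] for u,v in pts])*1000
A=np.c_[2*P,np.ones(len(P))]
for it in range(4):
    s,*_=np.linalg.lstsq(A,(P**2).sum(1),rcond=None); R0=np.sqrt(s[2]+s[0]**2+s[1]**2)
    res=np.hypot(P[:,0]-s[0],P[:,1]-s[1])-R0; k=abs(res)<max(1,2*np.std(res)); P,A=P[k],A[k]
print(s[:2],R0,np.std(res),len(P))
for q in pts[:60]: pass
# hinge in tool, red mask position
m=((b[...,1]<60)&(b[...,2]>150)); 
for v in(150,170,190,210):
    xs=np.where(m[v,295:350])[0]+295; print(v,xs.min(),xs.max(),r.inv().apply(onz(c,xs.mean(),v,p[2]+.0)-p)*1000)
```

```text
[   0.51465016 -135.71910928] 40.131909972883676 0.19584521725554024 50
150 295 339 [-2.84806882e+00 -7.50282437e+01  5.08982831e-03]
170 295 339 [-2.76547936e+00 -6.61456863e+01  4.43891520e-03]
190 295 349 [-9.12571180e-01 -5.69851315e+01  4.10321048e-03]
210 296 339 [-1.35512838e+00 -4.75367520e+01  3.31014337e-03]
```

The boss circle fits at tool (0.5, −135.7) mm with a radius of 40 mm, and the head is at about (0.2, −136). They are aligned to under 1 mm, so I'll lower it.

>>> drive_tool(increments=[[[0, 0, 0], [0, 0, 2], 0], [[0, 0, 0], [0, 0, 2], 0], [[0, 0, 0], [0, 0, 2], 0], [[0, 0, 0], [0, 0, 2], 0], [[0, 0, 0], [0, 0, 0], 0]])

```text
time_s: 12.45
ee_pos: [0.4996, 0.0078, 0.1473]
eef_rot: [3.141, 0.0, -0.516]
force: [0.3, 0.4, -6.1]
grip_width: 0.0236
```

>>> drive_tool(increments=[[[0, 0, 0], [0, 0, 1.5], 0], [[0, 0, 0], [0, 0, 1.5], 0], [[0, 0, 0], [0, 0, 1], 0], [[0, 0, 0], [0, 0, 0], 0]])

```text
time_s: 12.95
ee_pos: [0.4997, 0.0078, 0.1434]
eef_rot: [3.142, 0.0, -0.516]
force: [0.4, 0.9, -7.4]
grip_width: 0.0236
```

>>> drive_tool(increments=[[[0, 0, 0], [0, 0, 0.7], 0], [[0, 0, 0], [0, 0, 0.7], 0], [[0, 0, 0], [0, 0, 0.5], 0], [[0, 0, 0], [0, 0, 0], 0]])

```text
time_s: 13.45
ee_pos: [0.4998, 0.0077, 0.1418]
eef_rot: [-3.141, -0.0, -0.516]
force: [-0.4, -1.1, -2.7]
grip_width: 0.0238
```

>>> drive_tool(increments=[[[0, 0, 0], [0, 0, 0.6], 0], [[0, 0, 0], [0, 0, 0], 0], [[0, 0, 0], [0, 0, 0], 0]])

```text
time_s: 13.82
ee_pos: [0.4998, 0.0077, 0.1411]
eef_rot: [-3.142, -0.0, -0.516]
force: [-2.1, -4.0, -0.1]
grip_width: 0.0236
```

Run:
```python
from h import *
o=pose()[2];print(o['ee_pos'],o['eef_rot'],o['force'],o['moment']);im=snap('side','s8.png')
cv2.imwrite('pics/z8.png',cv2.resize(im[140:250,260:380,::-1],None,fx=5,fy=5,interpolation=cv2.INTER_CUBIC))
```

```text
[0.49978815 0.00770278 0.14111466] [-3.14157013e+00 -3.57980445e-04 -5.15740737e-01] [-2.1143188  -3.9797639  -0.14752468] [-0.21933222  0.19286768  0.12160411]
```

View pics/z8.png

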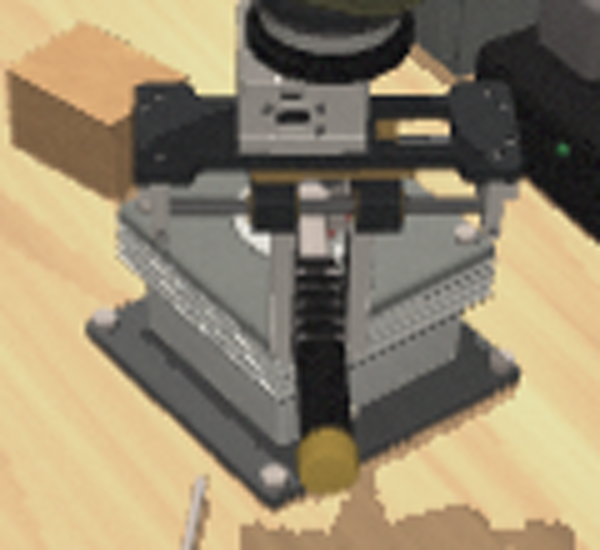

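>>> drive_tool(increments=[[[0, 0, 0], [0, 0.7, 0], 0], [[0, 0, 1], [-2.4, 0, 0], 0], [[0, 0, 1], [-2.4, 0, 0], 0], [[0, 0, 1], [-2.4, 0, 0], 0], [[0, 0, 1], [-2.4, 0, 0], 0], [[0, 0, 1], [-2.4, 0, 0], 0], [[0, 0, 1], [-2.4, 0, 0], 0]])

```text
time_s: 14.75
ee_pos: [0.4873, 0.0148, 0.1411]
eef_rot: [-3.141, -0.001, -0.622]
force: [3.5, -0.8, -1.8]
grip_width: 0.0237
```

```bash
cat >> h.py <<'E'
C0=np.array([.4998,.0077])+.136*np.array([np.cos(np.pi/2-.5157),np.sin(np.pi/2-.5157)])
def st():
    p,r,o=pose(); psi=o['eef_rot'][2]+np.pi/2; d=C0-p[:2]
    f=r.inv().apply(o['force']); m=r.inv().apply(o['moment'])
    print('t',o['time_s'],'z',round(p[2],4),'psi',round(np.degrees(psi),2),'dir',round(np.degrees(np.arctan2(d[1],d[0])),2),'rad',round(np.linalg.norm(d)*1000,2),'f tool',f.round(1),'m',m.round(2),'tilt',np.round(o['eef_rot'][:2],3),'w',round(o['grip_width'],4))
E
python3 -c "
from h import *
st()"
```

```text
t 14.75 z 0.1411 psi 54.38 dir 54.41 rad 136.73 f tool [ 3.3 -1.4  1.8] m [0.74 0.69 0.22] tilt [-3.141e+00 -1.000e-03] w 0.0237
```

>>> drive_tool(increments=[[[0, 0, 1], [-2.4, 0, 0], 0], [[0, 0, 1], [-2.4, 0, 0], 0], [[0, 0, 1], [-2.4, 0, 0], 0], [[0, 0, 1], [-2.4, 0, 0], 0], [[0, 0, 1], [-2.4, 0, 0], 0]])

```text
time_s: 15.38
ee_pos: [0.4778, 0.0223, 0.1411]
eef_rot: [-3.141, -0.001, -0.709]
force: [6.6, 0.0, -2.0]
grip_width: 0.0239
```

```bash
python3 -c "
from h import *
st()"
```

```text
t 15.375 z 0.1411 psi 49.38 dir 49.35 rad 136.71 f tool [ 5.  -4.3  2. ] m [1.17 0.82 0.26] tilt [-3.141e+00 -1.000e-03] w 0.0239
```

>>> drive_tool(increments=[[[0, 0, 1], [-2.4, -0.5, 0], 0], [[0, 0, 1], [-2.4, 0, 0], 0], [[0, 0, 1], [-2.4, 0, 0], 0]])

```text
time_s: 15.75
ee_pos: [0.4724, 0.0273, 0.141]
eef_rot: [3.141, -0.0, -0.761]
force: [4.2, -2.8, -1.2]
grip_width: 0.0237
```

```bash
python3 -c "
from h import *
st()"
```

```text
t 15.75 z 0.141 psi 46.39 dir 46.26 rad 136.59 f tool [ 5.  -0.8  1.2] m [0.49 0.81 0.32] tilt [ 3.141 -0.   ] w 0.0237
```

>>> drive_tool(increments=[[[0, 0, 1], [-2.4, 0, 0], 0], [[0, 0, 1], [-2.4, 0, 0], 0], [[0, 0, 1], [-2.4, 0, 0], 0]])

```text
time_s: 16.12
ee_pos: [0.4674, 0.0325, 0.141]
eef_rot: [-3.141, -0.0, -0.814]
force: [4.2, -2.0, -1.7]
grip_width: 0.0237
```

```bash
python3 -c "
from h import *
st()"
```

```text
t 16.125 z 0.141 psi 43.39 dir 43.24 rad 136.55 f tool [ 4.3 -1.7  1.7] m [0.65 0.9  0.37] tilt [-3.141 -0.   ] w 0.0237
```

>>> drive_tool(increments=[[[0, 0, 1], [-2.4, 0, 0], 0], [[0, 0, 1], [-2.4, 0, 0], 0], [[0, 0, 1], [-2.4, 0, 0], 0]])

```text
time_s: 16.5
ee_pos: [0.4626, 0.0378, 0.141]
eef_rot: [-3.141, -0.0, -0.866]
force: [4.7, -0.9, -3.0]
grip_width: 0.0239
```

```bash
python3 -c "
from h import *
st()"
```

```text
t 16.5 z 0.141 psi 40.39 dir 40.22 rad 136.54 f tool [ 3.7 -3.   3. ] m [0.9  0.89 0.32] tilt [-3.141 -0.   ] w 0.0239
```

>>> drive_tool(increments=[[[0, 0, 1], [-2.4, -0.3, 0], 0], [[0, 0, 1], [-2.4, 0, 0], 0], [[0, 0, 1], [-2.4, 0, 0], 0]])

```text
time_s: 16.88
ee_pos: [0.4581, 0.0435, 0.1409]
eef_rot: [-3.142, -0.0, -0.918]
force: [4.0, -3.2, -2.7]
grip_width: 0.0235
```

```bash
python3 -c "
from h import *
st()"
```

```text
t 16.875 z 0.1409 psi 37.38 dir 37.19 rad 136.48 f tool [ 5.  -1.2  2.7] m [0.63 0.93 0.32] tilt [-3.142 -0.   ] w 0.0235
```

>>> drive_tool(increments=[[[0, 0, 1], [-2.4, 0, 0], 0], [[0, 0, 1], [-2.4, 0, 0], 0], [[0, 0, 1], [-2.4, 0, 0], 0]])

```text
time_s: 17.25
ee_pos: [0.454, 0.0494, 0.141]
eef_rot: [-3.141, -0.0, -0.971]
force: [4.6, -2.3, -3.3]
grip_width: 0.0239
```

```bash
python3 -c "
from h import *
st()"
```

```text
t 17.25 z 0.141 psi 34.39 dir 34.18 rad 136.44 f tool [ 4.5 -2.5  3.3] m [0.89 0.98 0.38] tilt [-3.141 -0.   ] w 0.0239
```

>>> drive_tool(increments=[[[0, 0, 1], [-2.4, -0.2, 0], 0], [[0, 0, 1], [-2.4, 0, 0], 0], [[0, 0, 1], [-2.4, 0, 0], 0]])

```text
time_s: 17.62
ee_pos: [0.4502, 0.0554, 0.141]
eef_rot: [-3.141, -0.0, -1.023]
force: [5.1, -1.9, -2.0]
grip_width: 0.024
```

```bash
python3 -c "
from h import *
st(); snap('wrist','w9.png')"
```

```text
t 17.625 z 0.141 psi 31.39 dir 31.18 rad 136.37 f tool [ 4.3 -3.4  2.1] m [0.85 1.09 0.41] tilt [-3.141 -0.   ] w 0.024
```

View pics/w9.png

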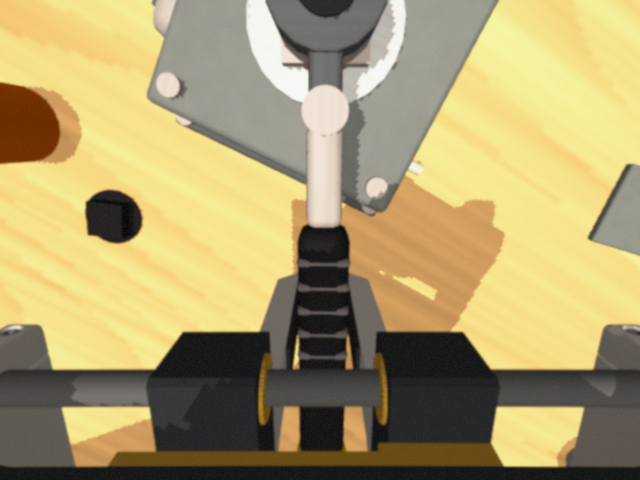

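The handle is still straight: hinge at (325,110), grip at 323.

>>> drive_tool(increments=[[[0, 0, 1], [-2.4, -0.2, 0], 0], [[0, 0, 1], [-2.4, 0, 0], 0], [[0, 0, 1], [-2.4, 0, 0], 0]])

```text
time_s: 18.05
ee_pos: [0.4467, 0.0617, 0.141]
eef_rot: [-3.141, -0.0, -1.075]
force: [5.6, -2.7, -1.8]
grip_width: 0.0237
```

```bash
python3 -c "
from h import *
st()"
```

```text
t 18.05 z 0.141 psi 28.39 dir 28.17 rad 136.33 f tool [ 5.  -3.6  1.8] m [0.91 0.99 0.43] tilt [-3.141 -0.   ] w 0.0237
```

>>> drive_tool(increments=[[[0, 0, 1], [-2.4, -0.5, 0], 0], [[0, 0, 1], [-2.4, 0, 0], 0], [[0, 0, 1], [-2.4, 0, 0], 0]])

```text
time_s: 18.42
ee_pos: [0.4435, 0.0682, 0.1409]
eef_rot: [3.141, -0.0, -1.128]
force: [2.5, -4.2, -1.6]
grip_width: 0.0237
```

```bash
python3 -c "
from h import *
st()"
```

```text
t 18.425 z 0.1409 psi 25.39 dir 25.11 rad 136.25 f tool [ 4.8 -0.5  1.6] m [0.46 1.   0.4 ] tilt [ 3.141 -0.   ] w 0.0237
```

>>> drive_tool(increments=[[[0, 0, 1], [-2.4, -0.1, 0], 0], [[0, 0, 1], [-2.4, 0, 0], 0], [[0, 0, 1], [-2.4, 0, 0], 0]])

```text
time_s: 18.8
ee_pos: [0.4407, 0.0747, 0.1409]
eef_rot: [3.141, -0.001, -1.18]
force: [4.0, -4.9, -2.4]
grip_width: 0.0239
```

```bash
python3 -c "
from h import *
st()"
```

```text
t 18.8 z 0.1409 psi 22.39 dir 22.12 rad 136.19 f tool [ 6.  -1.9  2.4] m [0.61 1.2  0.38] tilt [ 3.141e+00 -1.000e-03] w 0.0239
```

>>> drive_tool(increments=[[[0, 0, 1], [-2.4, -0.2, 0], 0], [[0, 0, 1], [-2.4, 0, 0], 0], [[0, 0, 1], [-2.4, 0, 0], 0]])

```text
time_s: 19.18
ee_pos: [0.4384, 0.0811, 0.1409]
eef_rot: [3.141, -0.001, -1.232]
force: [5.2, -7.6, -2.7]
grip_width: 0.0236
```

```bash
python3 -c "
from h import *
st()"
```

```text
t 19.175 z 0.1409 psi 19.4 dir 19.25 rad 136.11 f tool [ 8.9 -2.4  2.7] m [0.64 1.85 0.21] tilt [ 3.141e+00 -1.000e-03] w 0.0236
```

>>> drive_tool(increments=[[[0, 0, 1], [-2.4, -0.1, 0], 0], [[0, 0, 1], [-2.4, 0, 0], 0]])

```text
time_s: 19.42
ee_pos: [0.4369, 0.0855, 0.1409]
eef_rot: [3.141, -0.002, -1.267]
force: [4.9, -10.9, -2.8]
grip_width: 0.0237
```

```bash
python3 -c "
from h import *
st()"
```

```text
t 19.425 z 0.1409 psi 17.41 dir 17.33 rad 136.11 f tool [11.8 -1.4  2.9] m [0.63 2.35 0.07] tilt [ 3.141e+00 -2.000e-03] w 0.0237
```

>>> drive_tool(increments=[[[0, 0, 1], [-2.4, 0, 0], 0], [[0, 0, 0], [0, 0, 0], 0]])

```text
time_s: 19.68
ee_pos: [0.4363, 0.0877, 0.1409]
eef_rot: [3.141, -0.002, -1.284]
force: [6.0, -11.3, -3.7]
grip_width: 0.0237
```

```bash
python3 -c "
from h import *
st(); snap('wrist','w10.png')"
```

```text
t 19.675 z 0.1409 psi 16.44 dir 16.36 rad 136.04 f tool [12.5 -2.5  3.7] m [0.73 2.31 0.07] tilt [ 3.141e+00 -2.000e-03] w 0.0237
```

View pics/w10.png

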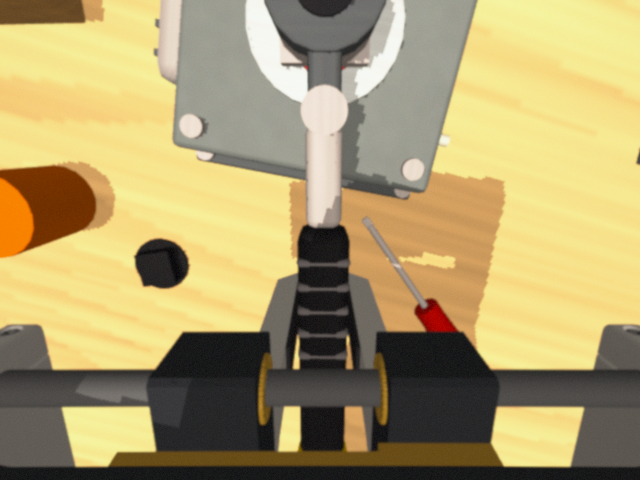

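Still straight, with the push at 12.5 N. The break-over should be next.

>>> drive_tool(increments=[[[0, 0, 1], [-2, -0.1, 0], 0], [[0, 0, 1], [-2, 0, 0], 0], [[0, 0, 0], [0, 0, 0], 0]])

```text
time_s: 20.1
ee_pos: [0.4354, 0.0913, 0.1408]
eef_rot: [3.141, -0.003, -1.319]
force: [5.9, -14.4, -4.5]
grip_width: 0.0235
```

```bash
python3 -c "
from h import *
st(); snap('wrist','w11.png')"
```

```text
t 20.1 z 0.1408 psi 14.44 dir 14.8 rad 136.01 f tool [15.4 -2.1  4.6] m [0.8  2.9  0.13] tilt [ 3.141e+00 -3.000e-03] w 0.0235
```

View pics/w11.png

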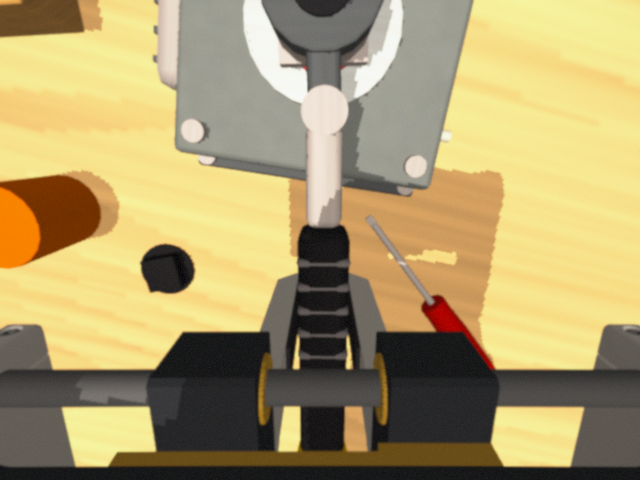

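>>> drive_tool(increments=[[[0, 0, 1], [-2, 0, 0], 0], [[0, 0, 1], [-2, 0, 0], 0], [[0, 0, 0], [0, 0, 0], 0]])

```text
time_s: 20.52
ee_pos: [0.4345, 0.095, 0.1408]
eef_rot: [3.141, -0.003, -1.354]
force: [7.2, -16.4, -4.5]
grip_width: 0.024
```

```bash
python3 -c "
from h import *
st(); snap('wrist','w12.png')
ims=[cv2.imread('pics/w%d.png'%i)[0:240,230:420] for i in (9,11,12)]
cv2.imwrite('pics/z12.png',cv2.resize(np.hstack(ims),None,fx=1.4,fy=2.4))
"
```

```text
t 20.525 z 0.1408 psi 12.42 dir 13.21 rad 135.95 f tool [17.5 -3.5  4.5] m [0.96 3.2  0.34] tilt [ 3.141e+00 -3.000e-03] w 0.024
```

View pics/z12.png

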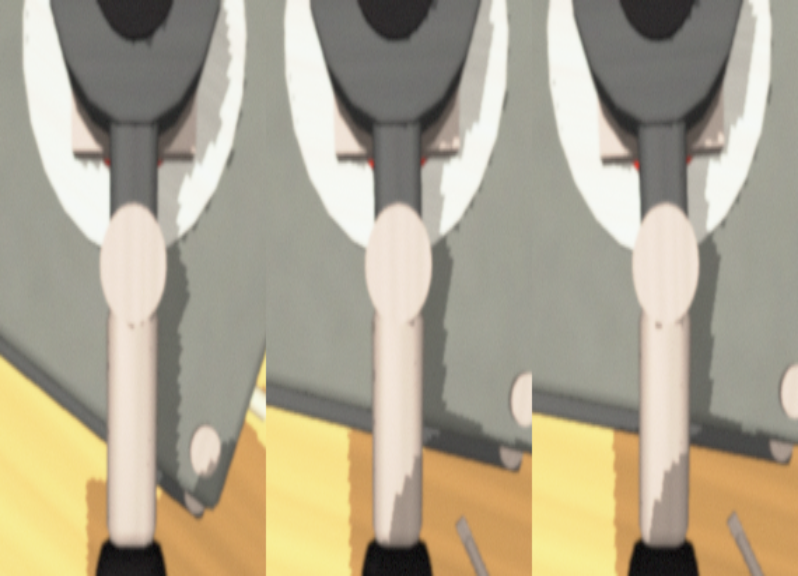

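```bash
cat > bend.py <<'E'
from h import *
import sys
def bend(f):
    g=cv2.imread(f).astype(int); G=cv2.GaussianBlur(g.astype(np.uint8),(3,3),0).astype(int)
    b=cv2.cvtColor(g.astype(np.uint8),cv2.COLOR_BGR2HSV); V=b[...,2]; S=b[...,1]
    c=ctrl.calibration('wrist'); M=R.from_rotvec(np.ravel(c['rvec'])); p,r,o=pose()
    # rays in tool frame
    RT=(r.inv()*M.inv()); cam=np.array([0,-.0787,-.1626])
    def pt(u,v,zt):
        x=(u-c['cx'])/c['fx'];y=(v-c['cy'])/c['fy']; d=RT.apply([x,y,1]); return (cam+d*(zt-cam[2])/d[2])*1000
    out=[]
    for v in range(140,215,6):   # handle shaft bright, top at ~ z tool -.0?
        grad=abs(np.diff(G[v,:,:].sum(1)));l=300+np.argmax(grad[300:315]);rr=332+np.argmax(grad[332:348]); out.append(pt((l+rr)/2+.5,v,-.008)[:2])
    out=np.array(out); ph=np.polyfit(out[:,1],out[:,0],1)
    hd=[]
    for v in range(4,36,4):
        dk=(V[v]<115)&(S[v]<80); 
        l=324
        while dk[l] or dk[l-1]: l-=1
        rr=324
        while dk[rr] or dk[rr+1]: rr+=1
        hd.append(pt((l+rr)/2,v,-.012)[:2])
    hd=np.array(hd); hx,hy=np.median(hd[:,0]),-136
    hingeX=np.polyval(ph,-91)
    print(f,'handle deg',np.degrees(-np.arctan(ph[0])).round(2),'hinge x',hingeX.round(2),'head x',hx.round(2),'neck deg',np.degrees(np.arctan2(hx-hingeX,45)).round(2),'extrap head',np.polyval(ph,-136).round(2))
for a in sys.argv[1:]: bend(a)
E
python3 bend.py pics/w5.png pics/w7.png pics/w9.png pics/w10.png pics/w11.png pics/w12.png
```

```text
pics/w5.png handle deg 0.45 hinge x 0.18 head x 0.88 neck deg 0.89 extrap head 0.53
pics/w7.png handle deg 0.03 hinge x 0.07 head x 5.43 neck deg 6.78 extrap head 0.09
pics/w9.png handle deg 0.52 hinge x 0.71 head x 7.11 neck deg 8.1 extrap head 1.11
pics/w10.png handle deg 1.86 hinge x 1.08 head x 1.92 neck deg 1.08 extrap head 2.54
pics/w11.png handle deg 0.06 hinge x 0.49 head x 0.21 neck deg -0.36 extrap head 0.54
pics/w12.png handle deg -0.52 hinge x 0.56 head x 0.31 neck deg -0.32 extrap head 0.15
```

>>> drive_tool(increments=[[[0, 0, 1], [-2, 0, 0], 0], [[0, 0, 1], [-2, 0, 0], 0], [[0, 0, 0], [0, 0, 0], 0]])

```text
time_s: 20.95
ee_pos: [0.4338, 0.0987, 0.1408]
eef_rot: [-3.142, -0.003, -1.389]
force: [8.6, -17.5, -4.9]
grip_width: 0.0235
```

```bash
python3 -c "
from h import *
st(); snap('wrist','w13.png');snap('side','s13.png')
ims=[cv2.imread('pics/w%d.png'%i)[0:240,230:420] for i in (9,11,13)]
cv2.imwrite('pics/z13.png',cv2.resize(np.hstack(ims),None,fx=1.4,fy=2.4))
"
```

```text
t 20.95 z 0.1408 psi 10.41 dir 11.6 rad 135.88 f tool [18.7 -5.3  4.9] m [1.2  3.54 0.44] tilt [-3.142e+00 -3.000e-03] w 0.0235
```

View pics/z13.png

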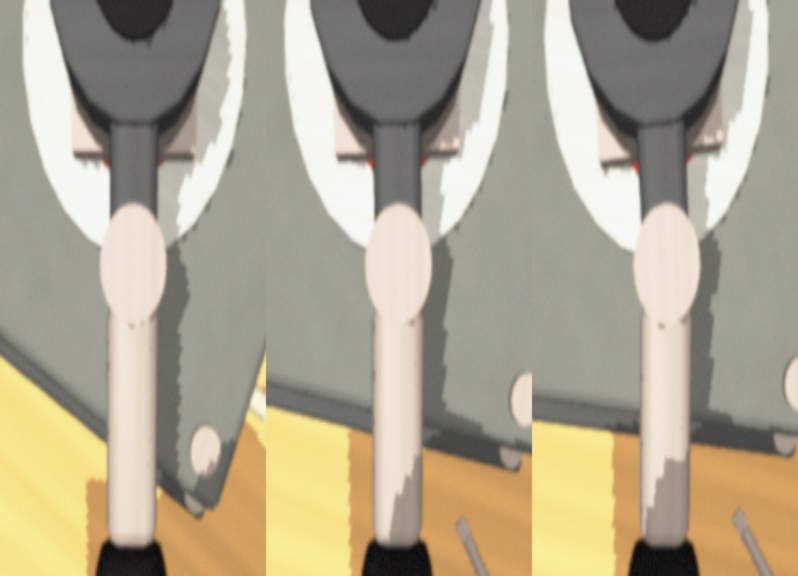

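The socket's rear edge is now tilted about 4° against the handle, and the hinge moment has levelled off at about 1.25 N m, so it is breaking over. I'll go a small margin further.

>>> drive_tool(increments=[[[0, 0, 1.2], [-2, -0.3, 0], 0], [[0, 0, 1.2], [-2, -0.2, 0], 0], [[0, 0, 0], [0, 0, 0], 0]])

```text
time_s: 21.42
ee_pos: [0.4332, 0.1026, 0.1407]
eef_rot: [3.141, -0.004, -1.431]
force: [6.6, -18.6, -3.8]
grip_width: 0.0239
```

```bash
python3 -c "
from h import *
st(); snap('wrist','w14.png')
ims=[cv2.imread('pics/w%d.png'%i)[0:240,230:420] for i in (11,13,14)]
cv2.imwrite('pics/z14.png',cv2.resize(np.hstack(ims),None,fx=1.4,fy=2.4))
"
```

```text
t 21.425 z 0.1407 psi 8.0 dir 9.94 rad 135.68 f tool [19.3 -4.   3.9] m [0.9  3.57 0.49] tilt [ 3.141 -0.004] w 0.0239
```

View pics/z14.png

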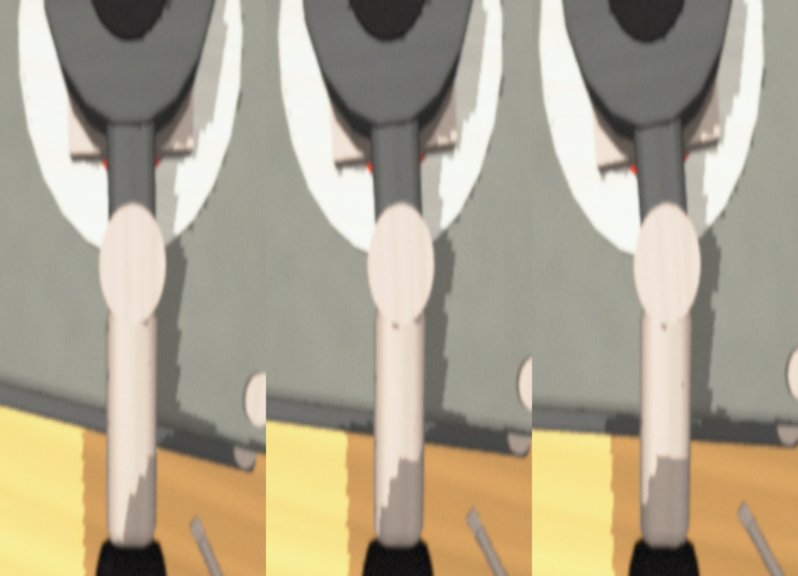

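Clearly broken over: the edge is tilted about 8° (roughly 0.12–0.14 rad), well under 0.33. Now I'll ease off along the same path.

>>> drive_tool(increments=[[[0, 0, -1.2], [2, 0.2, 0], 0], [[0, 0, -1.2], [2, 0.2, 0], 0], [[0, 0, -1], [2, 0, 0], 0], [[0, 0, -1], [2, 0, 0], 0], [[0, 0, -1], [2, 0, 0], 0], [[0, 0, -1], [2, 0, 0], 0], [[0, 0, -1], [2, 0, 0], 0], [[0, 0, -1], [2, 0, 0], 0], [[0, 0, 0], [0, 0, 0], 0]])

```text
time_s: 22.6
ee_pos: [0.4363, 0.0877, 0.1408]
eef_rot: [3.141, -0.002, -1.284]
force: [6.0, -10.0, -4.7]
grip_width: 0.0238
```

```bash
python3 -c "
from h import *
st(); snap('wrist','w15.png')"
```

```text
t 22.6 z 0.1408 psi 16.45 dir 16.37 rad 136.08 f tool [11.3 -2.9  4.7] m [0.85 2.09 0.05] tilt [ 3.141e+00 -2.000e-03] w 0.0238
```

View pics/w15.png

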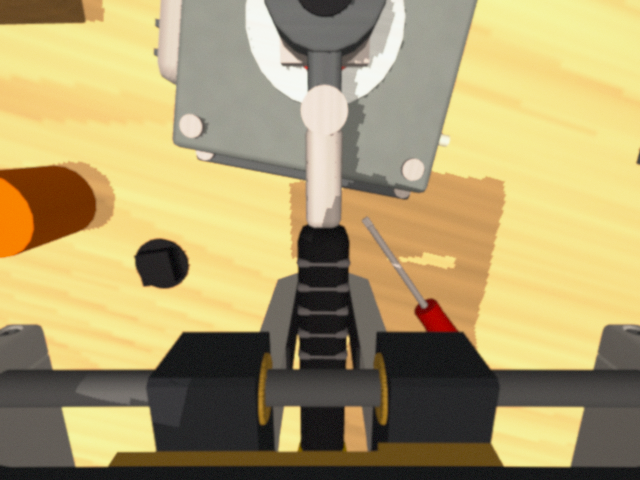

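Straight again and still loaded at 11 N. I'll ease off further.

>>> drive_tool(increments=[[[0, 0, -1], [2.4, 0, 0], 0], [[0, 0, -1], [2.4, 0, 0], 0], [[0, 0, -1], [2.4, 0, 0], 0], [[0, 0, 0], [0, 0, 0], 0]])

```text
time_s: 23.15
ee_pos: [0.4383, 0.0812, 0.1409]
eef_rot: [3.141, -0.001, -1.232]
force: [5.0, -7.0, -2.6]
grip_width: 0.0238
```

```bash
python3 -c "
from h import *
st()"
```

```text
t 23.15 z 0.1409 psi 19.44 dir 19.21 rad 136.17 f tool [ 8.3 -2.4  2.6] m [0.68 1.31 0.27] tilt [ 3.141e+00 -1.000e-03] w 0.0238
```

>>> drive_tool(increments=[[[0, 0, -1], [2.4, 0, 0], 0], [[0, 0, -1], [2.4, 0, 0], 0], [[0, 0, 0], [0, 0, 0], 0]])

```text
time_s: 23.52
ee_pos: [0.4398, 0.077, 0.1408]
eef_rot: [3.141, -0.0, -1.197]
force: [2.5, -4.1, -2.0]
grip_width: 0.0239
```

```bash
python3 -c "
from h import *
st()"
```

```text
t 23.525 z 0.1408 psi 21.44 dir 21.11 rad 136.21 f tool [ 4.8 -0.8  2. ] m [0.44 0.94 0.41] tilt [ 3.141 -0.   ] w 0.0239
```

>>> drive_tool(increments=[[[0, 0, -1], [2, 0, 0], 0], [[0, 0, 0], [0, 0, 0], 0]])

```text
time_s: 23.78
ee_pos: [0.4405, 0.0751, 0.1408]
eef_rot: [3.141, 0.0, -1.179]
force: [1.0, -4.0, -3.0]
grip_width: 0.0236
```

```bash
python3 -c "
from h import *
st()"
```

```text
t 23.775 z 0.1408 psi 22.46 dir 21.95 rad 136.2 f tool [4.  0.6 3. ] m [0.17 0.92 0.54] tilt [3.141 0.   ] w 0.0236
```

>>> drive_tool(increments=[[[0, 0, 0.6], [1, 0, 0], 0], [[0, 0, 0], [0, 0, 0], 0]])

```text
time_s: 24.02
ee_pos: [0.4408, 0.0746, 0.1408]
eef_rot: [3.141, 0.001, -1.189]
force: [-1.8, -0.8, -0.5]
grip_width: 0.0236
```

```bash
python3 -c "
from h import *
st()"
```

```text
t 24.025 z 0.1408 psi 21.87 dir 22.18 rad 136.17 f tool [0.1 2.  0.5] m [ 0.05 -0.09 -0.06] tilt [3.141e+00 1.000e-03] w 0.0236
```

Unloaded: about 0 N sideways and no moment. Now I'll lift straight up.

>>> drive_tool(increments=[[[0, 0, 0], [0, 0, -1.5], 0], [[0, 0, 0], [0, 0, -2], 0], [[0, 0, 0], [0, 0, -3], 0], [[0, 0, 0], [0, 0, -3], 0], [[0, 0, 0], [0, 0, -4], 0], [[0, 0, 0], [0, 0, -6], 0], [[0, 0, 0], [0, 0, -10], 0], [[0, 0, 0], [0, 0, -14], 0], [[0, 0, 0], [0, 0, -10], 0], [[0, 0, 0], [0, 0, 0], 0], [[0, 0, 0], [0, 0, 0], 0]])

```text
time_s: 25.4
ee_pos: [0.4409, 0.0743, 0.1941]
eef_rot: [3.141, 0.0, -1.189]
force: [0.7, 0.4, -2.6]
grip_width: 0.0237
```

```bash
python3 -c "
from h import *
st(); snap('wrist','w16.png'); snap('side','s16.png')
g=np.load('grasp.npy',allow_pickle=True).item(); print(g['ee_pos'],g['eef_rot'])"; python3 bend.py pics/w16.png
```

```text
t 25.4 z 0.1941 psi 21.86 dir 22.3 rad 136.19 f tool [-0.2 -0.8  2.6] m [ 0.21 -0.   -0.03] tilt [3.141 0.   ] w 0.0237
[ 0.62827338 -0.24200235  0.05745765] [ 3.14156138e+00 -2.10968375e-04  2.53996301e-01]
pics/w16.png handle deg -0.71 hinge x -0.54 head x -0.06 neck deg 0.61 extrap head -1.09
```

View pics/w16.png

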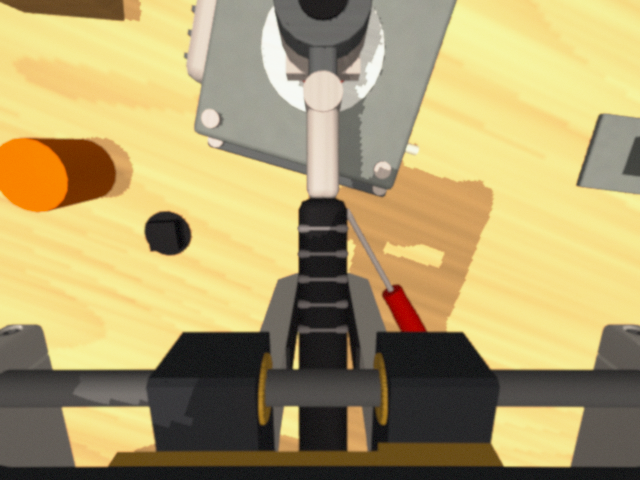

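View pics/s16.png

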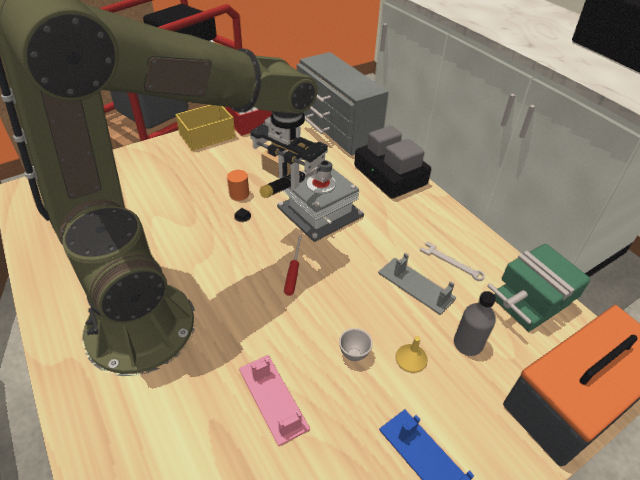

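View zoom.

The force is only −2.6 N and the hinge has moved from (323,110) to (323,90) and looks smaller, so the wrench has pitched in the grip and the head is hanging on the cap. A closer look:

```bash
python3 -c "
from h import *
im=cv2.imread('pics/s16.png')
cv2.imwrite('pics/z16.png',cv2.resize(im[100:240,240:380],None,fx=4.2,fy=4.2,interpolation=cv2.INTER_CUBIC))
im=snap('top','t16.png')
cv2.imwrite('pics/z16t.png',cv2.resize(im[140:260,185:325,::-1],None,fx=4.5,fy=4.5,interpolation=cv2.INTER_CUBIC))
"
```

```text
(no output)
```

View pics/z16.png

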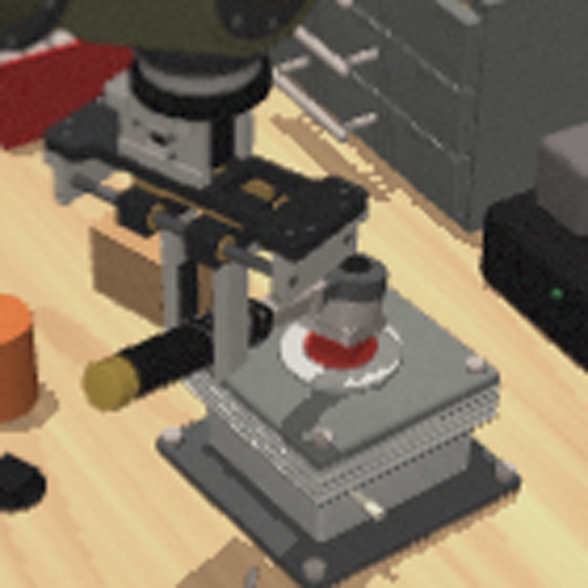

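View pics/z16t.png

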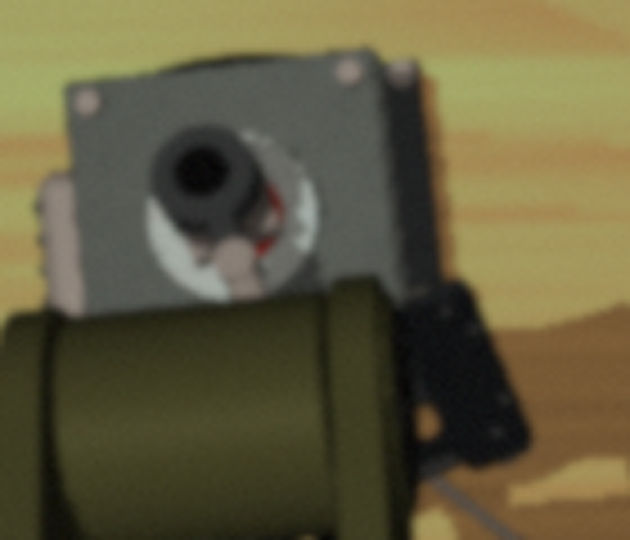

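The socket is still hanging on the cap, tilted about 17°, because the head jammed and the handle pivoted in the pads. I'll lower along the same line to level it again, then lift with a firmer grip and the side load zeroed.

>>> drive_tool(increments=[[[0, 0, 0], [0, 0, 3], 0], [[0, 0, 0], [0, 0, 6], 0], [[0, 0, 0], [0, 0, 6], 0], [[0, 0, 0], [0, 0, 6], 0], [[0, 0, 0], [0, 0, 6], 0], [[0, 0, 0], [0, 0, 3], 0], [[0, 0, 0], [0, 0, 0], 0]], squeeze=20)

```text
time_s: 26.42
ee_pos: [0.441, 0.0744, 0.1642]
eef_rot: [3.141, 0.0, -1.189]
force: [-0.7, -0.2, -5.4]
grip_width: 0.0235
```

```bash
python3 -c "
from h import *
st()
snap('wrist','w17.png')
"
```

```text
t 26.425 z 0.1642 psi 21.86 dir 22.32 rad 136.03 f tool [-0.1  0.7  5.4] m [-0.35 -0.09 -0.06] tilt [3.141 0.   ] w 0.0235
```

View pics/w17.png

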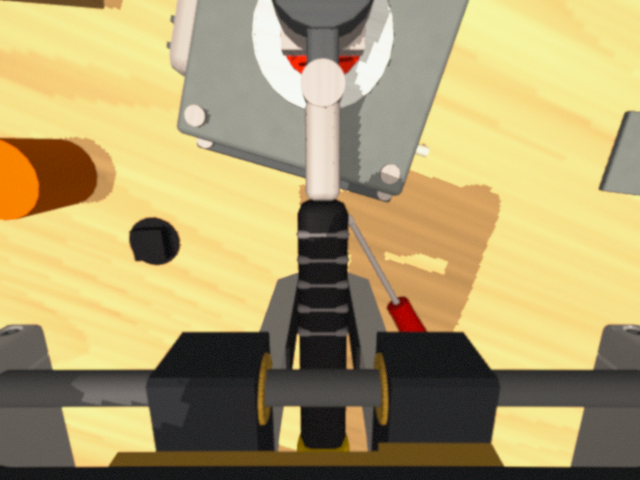

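```bash
python3 -c "
from h import *
im=snap('side','s17.png')
a=cv2.resize(im[100:240,240:380,::-1],None,fx=4.2,fy=4.2,interpolation=cv2.INTER_CUBIC)
cv2.imwrite('pics/z17.png',a)
b=cv2.imread('pics/w17.png')[0:130,230:420]
cv2.imwrite('pics/z17w.png',cv2.resize(b,None,fx=4,fy=4,interpolation=cv2.INTER_CUBIC))
"
```

```text
(no output)
```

View pics/z17.png

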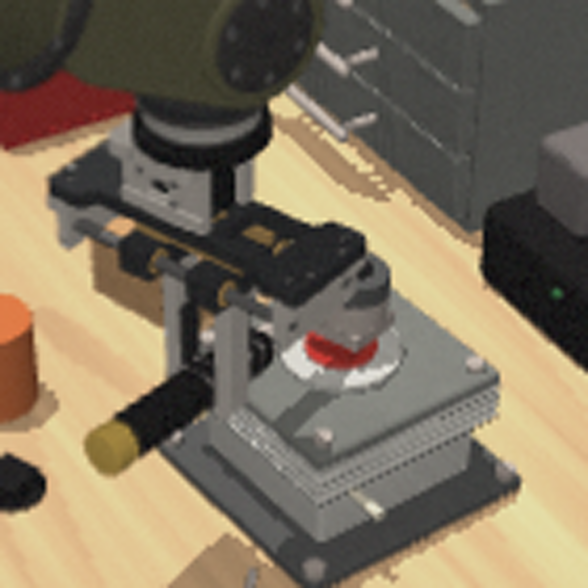

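View pics/z17w.png

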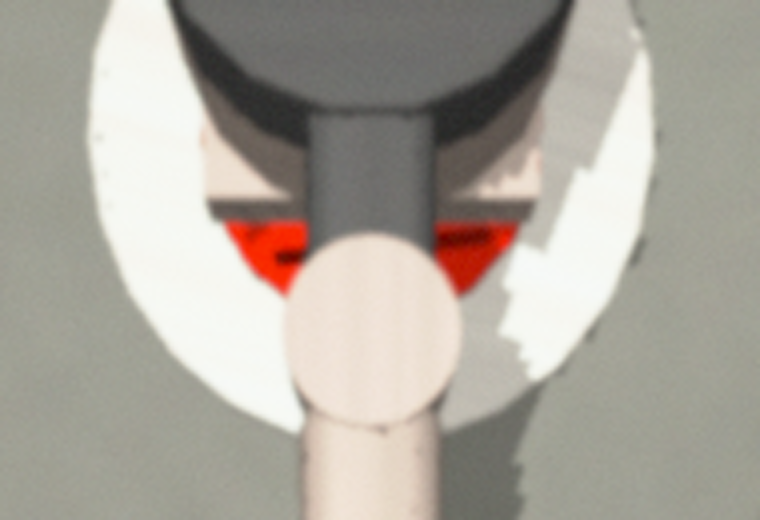

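The socket is off the square now: it has slid about 10 mm forward and rests on the cap's top. I'll lift clear with a firm grip and then measure how the wrench sits in the jaws.

>>> drive_tool(increments=[[[0, 0, 0], [0, 0, 0], 0], [[0, 0, 0], [0, 0, -2], 0], [[0, 0, 0], [0, 0, -5], 0], [[0, 0, 0], [0, 0, -10], 0], [[0, 0, 0], [0, 0, -15], 0], [[0, 0, 0], [0, 0, -15], 0], [[0, 0, 0], [0, 0, -10], 0], [[0, 0, 0], [0, 0, 0], 0], [[0, 0, 0], [0, 0, 0], 0]], squeeze=60)

```text
time_s: 27.65
ee_pos: [0.4409, 0.0743, 0.221]
eef_rot: [3.141, 0.0, -1.189]
force: [-0.1, 0.2, -7.7]
grip_width: 0.0233
```

```bash
python3 -c "
from h import *
st()
snap('wrist','w18.png')
im=snap('side','s18.png')
a=cv2.resize(im[100:240,240:380,::-1],None,fx=4.2,fy=4.2,interpolation=cv2.INTER_CUBIC)
cv2.imwrite('pics/z18.png',a)
"
```

```text
t 27.65 z 0.221 psi 21.86 dir 22.31 rad 136.2 f tool [-0.2  0.   7.7] m [-0.41 -0.04 -0.02] tilt [3.141 0.   ] w 0.0233
```

View pics/w18.png

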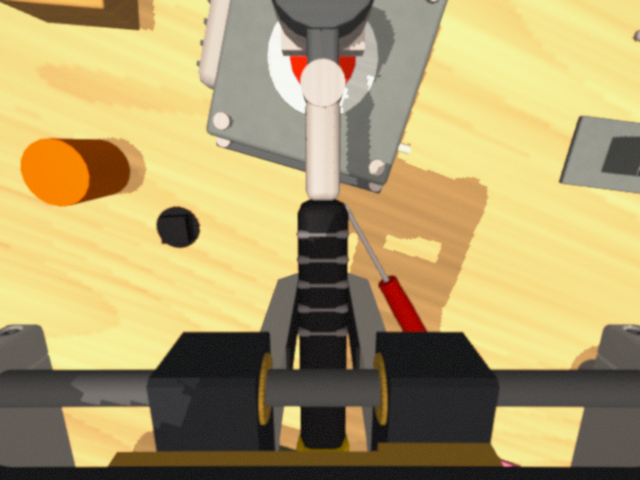

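View pics/z18.png

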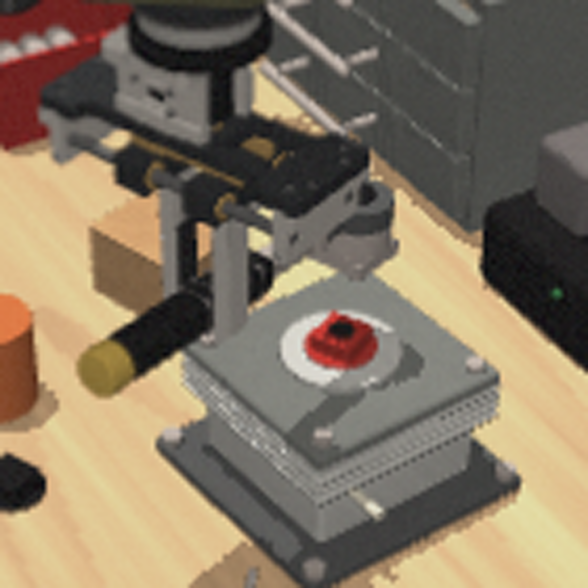

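Free now: 7.7 N, which is the full weight. The cap is intact and visible. Next I'll work out how the wrench sits in the jaws from the ring marks on the grip, comparing level (w5) with now (w18).

```bash
python3 -c "
import cv2,numpy as np
for f in('w5','w18'):
    g=cv2.cvtColor(cv2.imread('pics/%s.png'%f),cv2.COLOR_BGR2GRAY)[:,316:331].mean(1)
    d=np.diff(g); print(f,[(i,int(d[i])) for i in range(2,450) if abs(d[i])>6 and abs(d[i])>=abs(d[i-1]) and abs(d[i])>=abs(d[i+1])])
    c=[ (i) for i in range(200,370) if g[i]>g[i-1] and g[i]>=g[i+1] and g[i]>g[max(0,i-6):i+7].mean()+6]; print('rings',c)
ims=[cv2.imread('pics/%s.png'%f)[0:460,250:400] for f in('w5','w18')]
cv2.imwrite('pics/zc.png',cv2.resize(np.hstack(ims),None,fx=2,fy=1.3))
"
```

```text
w5 [(15, -6), (17, 22), (50, -12), (53, 13), (85, 40), (133, -6), (226, -46), (261, 23), (265, -24), (286, 23), (289, -23), (310, 23), (313, -25), (333, 23), (336, -23), (355, 23), (358, -23), (369, 6), (406, -15)]
rings [219, 264, 288, 312, 335, 357]
w18 [(26, -15), (28, 13), (58, 38), (105, -10), (107, 8), (193, -7), (199, -50), (232, 34), (236, -37), (258, 25), (262, -25), (283, 26), (287, -25), (307, 24), (311, -25), (331, 25), (334, -26), (368, 7), (406, -17), (448, 24)]
rings [234, 260, 285, 310, 333]
```

View pics/zc.png

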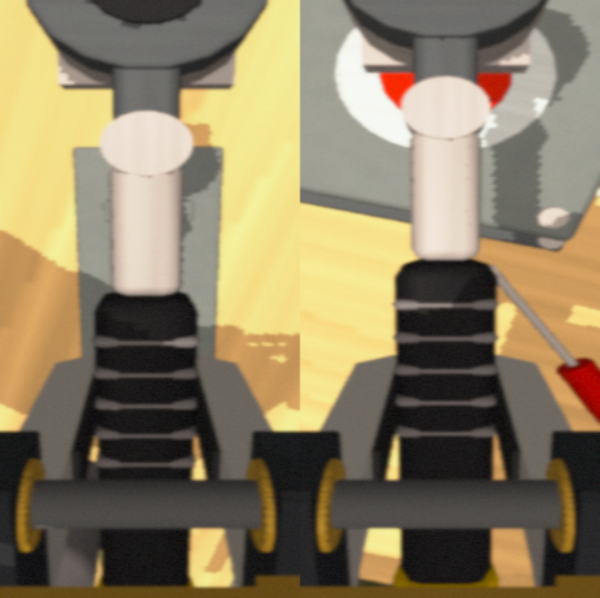

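```bash
cat > fitw.py <<'E'
from h import *
from scipy.optimize import least_squares
c=ctrl.calibration('wrist'); cam=np.array([-78.7,-162.6]); ax=np.array([.26914,.9631]); dn=np.array([.9631,-.26914]) # (y,z) tool ; image down dir
def vof(y,z):
    d=np.array([y,z])-cam; s=(d@dn)/(d@ax); return c['cy']+c['fy']*s*(1+c['k1']*s*s)
def yof(v,z):
    s=(v-c['cy'])/c['fy']; s=s/(1+c['k1']*s*s); d=ax+s*dn; return cam[0]+d[0]*(z-cam[1])/d[1]
AX=-2.5  # axis height in tool z when level
f5=np.array([52,85.5,133,226.5,263.5,288,312,335,357]); h=np.array([10,12,12,12,12,12,12,12,12.])
s=np.array([yof(v,AX-hh) for v,hh in zip(f5,h)])   # y along wrench relative to TCP at level
print('s behind socket',(136+s).round(1))
def fit(f18):
    def model(q):
        dy,dz,t=q  # pitch t: head down positive; about TCP
        return [vof(dy+y*np.cos(t)-hh*np.sin(t)*1.0, AX+dz - y*np.sin(t)-hh*np.cos(t)) for y,hh in zip(s,h)]
    r=least_squares(lambda q:np.array(model(q))-f18,[0,0,0],x_scale=[1,1,.1])
    dy,dz,t=r.x; print('dy',dy,'dz',dz,'pitch deg',np.degrees(t),'res',r.fun.round(1))
    # mouth origin: y=-136,h=-35
    y,hh=-136.,-35.; print('mouth tool (y,z)',dy+y*np.cos(t)-hh*np.sin(t),AX+dz-y*np.sin(t)-hh*np.cos(t),' level was',-136,AX+35)
    return r.x
if __name__=='__main__':
    fit(np.array([27,58.5,106,199.5,234.5,260.5,285.5,309.5,333]))
E
python3 fitw.py
```

```text
s behind socket [ 23.7  36.   53.8  92.8 109.9 121.8 134.  146.  158.1]
dy -10.851032195364931 dz 4.344653891875326 pitch deg 2.6400942345871985 res [ 0.1  0.4 -0.7 -1.1  1.4  0.4  0.1 -0.  -0.6]
mouth tool (y,z) -145.09450809082398 43.07194072360004  level was -136 32.5
```

Fit: the wrench has slid 10.9 mm forward in the jaws and is 2.6° nose-down, with residuals around 1 px. That's easy to compensate for. I'll turn back to the rack direction.

>>> drive_tool(increments=[[[0, 0, -3], [0, 0, 0], 0], [[0, 0, -6], [0, 0, 0], 0], [[0, 0, -8], [0, 0, 0], 0], [[0, 0, -8], [0, 0, 0], 0], [[0, 0, -8], [0, 0, 0], 0], [[0, 0, -8], [0, 0, 0], 0], [[0, 0, -8], [0, 0, 0], 0], [[0, 0, -8], [0, 0, 0], 0], [[0, 0, -8], [0, 0, 0], 0], [[0, 0, -8], [0, 0, 0], 0], [[0, 0, -6], [0, 0, 0], 0], [[0, 0, -3.7], [0, 0, 0], 0], [[0, 0, 0], [0, 0, 0], 0]])

```text
time_s: 29.38
ee_pos: [0.4411, 0.0743, 0.2212]
eef_rot: [3.142, 0.0, 0.254]
force: [0.3, 0.2, -7.1]
grip_width: 0.0236
```

Run:
```python
from h import *
st(); to([.6310,-.2526,.18],.254)
```

```text
t 29.375 z 0.2212 psi 104.53 dir 22.35 rad 136.01 f tool [ 0.3 -0.1  7.1] m [-0.29 -0.    0.01] tilt [3.142 0.   ] w 0.0236
shift [101.9 364.1  41.2] turn [ 0.    0.02 -0.02]
```

>>> drive_tool(increments=[[[0, 0, 0], [3, 10, 0], 0], [[0, 0, 0], [6, 20, 0], 0], [[0, 0, 0], [8, 28, 2], 0], [[0, 0, 0], [9, 34, 4], 0], [[0, 0, 0], [10, 34, 4], 0], [[0, 0, 0], [10, 34, 4], 0], [[0, 0, 0], [10, 34, 4], 0], [[0, 0, 0], [10, 34, 4], 0], [[0, 0, 0], [10, 34, 4], 0], [[0, 0, 0], [9, 34, 4], 0], [[0, 0, 0], [8, 30, 4], 0], [[0, 0, 0], [6, 22, 4], 0], [[0, 0, 0], [3, 12, 3], 0], [[0.6, 0, 0], [0, 4, 0], 0], [[2, 0, 0], [0, 0, 0], 0], [[0, 0, 0], [0, 0, 0], 0], [[0, 0, 0], [0, 0, 0], 0]])

```text
time_s: 31.5
ee_pos: [0.6313, -0.252, 0.1807]
eef_rot: [-3.096, -0.0, 0.254]
force: [0.1, 0.5, -6.4]
grip_width: 0.0238
```

Run:
```python
from h import *
st(); snap('wrist','w19.png'); im=snap('side','s19.png'); snap('top','t19.png')
g=cv2.cvtColor(cv2.imread('pics/w19.png'),cv2.COLOR_BGR2GRAY)[:,316:331].mean(1)
d=np.diff(g); print([(i,int(d[i])) for i in range(2,450) if abs(d[i])>6 and abs(d[i])>=abs(d[i-1]) and abs(d[i])>=abs(d[i+1])])
cv2.imwrite('pics/z19.png',cv2.resize(im[150:330,340:520,::-1],None,fx=3.3,fy=3.3,interpolation=cv2.INTER_CUBIC))
p,r,o=pose(); print('mouth',p+r.apply([0,-.1451,.04307])); print(p,o['eef_rot'])
```

```text
t 31.5 z 0.1807 psi 104.57 dir 99.67 rad 383.49 f tool [ 0.2 -0.2  6.5] m [-0.41 -0.04  0.06] tilt [-3.096 -0.   ] w 0.0238
[(26, -14), (28, 14), (58, 38), (105, -12), (107, 8), (194, -10), (199, -44), (232, 36), (236, -37), (258, 37), (261, -37), (283, 25), (286, -24), (307, 24), (311, -24), (331, 24), (334, -26), (368, 7), (406, -15), (448, 23)]
mouth [ 0.59437681 -0.10989094  0.14417787]
[ 0.63134166 -0.25205906  0.18065885] [-3.09646925e+00 -2.06135406e-04  2.54426765e-01]
```

View pics/w19.png

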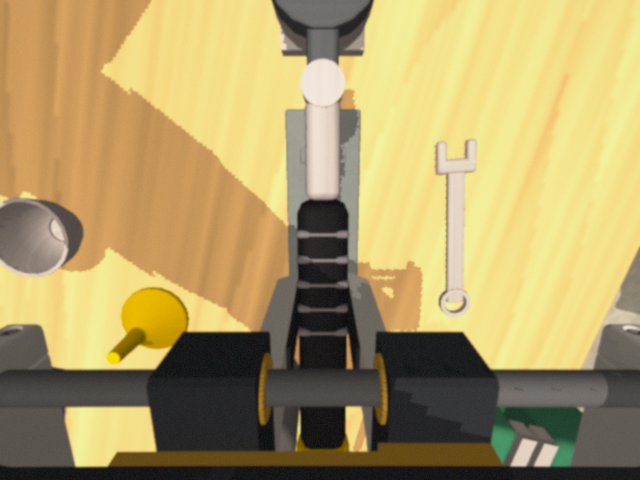

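View pics/z19.png

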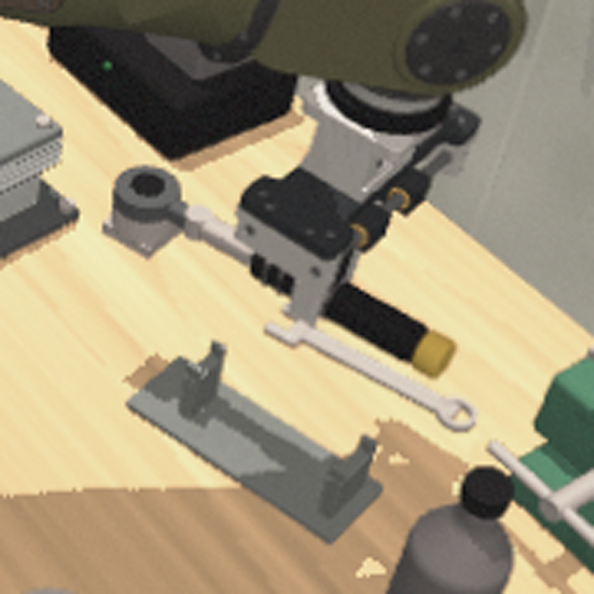

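Run:
```python
from h import *
im=cv2.imread('pics/t19.png'); cv2.imwrite('pics/zt19.png',cv2.resize(im[130:210,320:470],None,fx=5,fy=5,interpolation=cv2.INTER_CUBIC))
t=cal('top'); s=cal('side')
# vertical consistency: knob & head centre height from side assuming xy on the known line plane
def tri(a,b):
    o1,d1=a;o2,d2=b; A=np.c_[d1,-d2]; k,*_=np.linalg.lstsq(A,o2-o1,rcond=None); p,q=o1+k[0]*d1,o2+k[1]*d2; return (p+q)/2,np.linalg.norm(p-q)
g=cv2.resize(cv2.cvtColor(im[160:190,333:357],cv2.COLOR_BGR2GRAY),None,fx=8,fy=8,interpolation=cv2.INTER_CUBIC)
for k in cv2.findContours((g<40).astype(np.uint8),0,1)[0]:
    if 3000<cv2.contourArea(k)<20000:
        e=cv2.fitEllipse(k); u,v=e[0][0]/8-.44+333,e[0][1]/8-.44+160; print('top head',u,v,tri(ray(t,u,v),ray(s,384.5,206)))
```

```text
top head 350.0893884277344 164.27770095825196 (array([ 0.59446358, -0.10937909,  0.18316207]), np.float64(0.0025382302687477864))
```

View pics/zt19.png

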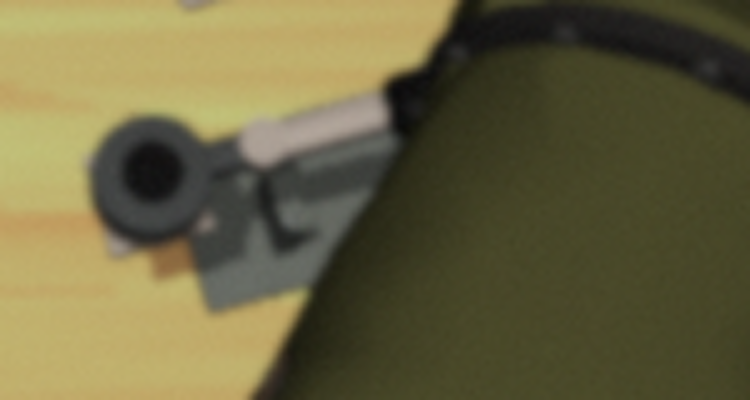

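>>> drive_tool(increments=[[[0, 0, 0], [0, 0.3, 7], 0], [[0, 0, 0], [0, 0.7, 15], 0], [[0, 0, 0], [0, 0.9, 20], 0], [[0, 0, 0], [0, 0.9, 20], 0], [[0, 0, 0], [0, 0.9, 19], 0], [[0, 0, 0], [0, 0.5, 12], 0], [[0, 0, 0], [0, 0.3, 7], 0], [[0, 0, 0], [0, 0, 0], 0], [[0, 0, 0], [0, 0, 0], 0]])

```text
time_s: 32.78
ee_pos: [0.6316, -0.2525, 0.0811]
eef_rot: [-3.097, -0.001, 0.254]
force: [0.2, -0.3, -6.0]
grip_width: 0.0239
```

Run:
```python
from h import *
st(); snap('wrist','w20.png'); im=snap('side','s20.png')
cv2.imwrite('pics/z20.png',cv2.resize(im[190:330,340:520,::-1],None,fx=4,fy=4,interpolation=cv2.INTER_CUBIC))
p,r,o=pose(); print('mouth',p+r.apply([0,-.1451,.04307]))
```

```text
t 32.775 z 0.0811 psi 104.56 dir 99.71 rad 383.96 f tool [0.1 0.6 6. ] m [-0.36  0.    0.01] tilt [-3.097e+00 -1.000e-03] w 0.0239
mouth [ 0.59465073 -0.11026541  0.04450471]
```

View pics/w20.png

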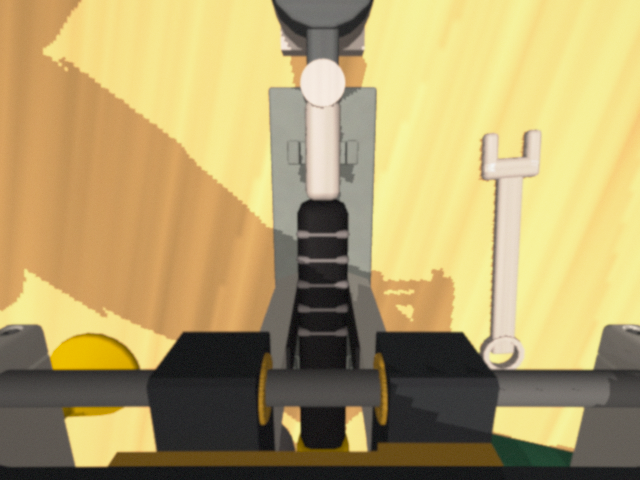

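View pics/z20.png

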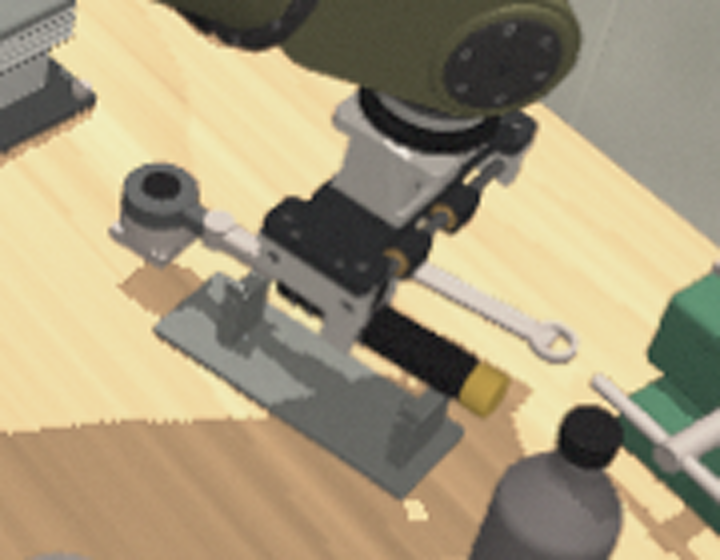

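The shaft (column 323) is centred between the fork cheeks at 294 and 351. Continuing down.

>>> drive_tool(increments=[[[0, 0, 0], [0, 0.3, 6], 0], [[0, 0, 0], [0, 0.2, 5], 0], [[0, 0, 0], [0, 0.1, 3], 0], [[0, 0, 0], [0, 0, 0], 0]])

```text
time_s: 33.38
ee_pos: [0.6312, -0.2522, 0.066]
eef_rot: [-3.096, 0.0, 0.254]
force: [-0.0, -0.7, -6.6]
grip_width: 0.0234
```

>>> drive_tool(increments=[[[0, 0, 0], [0, 0, 1.5], 0], [[0, 0, 0], [0, 0, 0], 0]])

```text
time_s: 33.62
ee_pos: [0.6313, -0.2522, 0.0648]
eef_rot: [-3.096, -0.0, 0.254]
force: [0.7, 0.8, -6.1]
grip_width: 0.0239
```

>>> drive_tool(increments=[[[0, 0, 0], [0, 0, 1.5], 0], [[0, 0, 0], [0, 0, 0], 0]])

```text
time_s: 33.88
ee_pos: [0.6312, -0.2521, 0.0632]
eef_rot: [-3.096, 0.0, 0.254]
force: [0.8, -0.3, -7.0]
grip_width: 0.0234
```

>>> drive_tool(increments=[[[0, 0, 0], [0, 0, 1.5], 0], [[0, 0, 0], [0, 0, 0], 0]])

```text
time_s: 34.12
ee_pos: [0.6313, -0.2521, 0.062]
eef_rot: [-3.096, -0.0, 0.254]
force: [-0.2, -0.3, -5.7]
grip_width: 0.0234
```

>>> drive_tool(increments=[[[0, 0, 0], [0, 0, 1], 0], [[0, 0, 0], [0, 0, 0], 0]])

```text
time_s: 34.38
ee_pos: [0.6314, -0.2522, 0.0614]
eef_rot: [-3.097, -0.001, 0.254]
force: [0.3, -1.2, -0.6]
grip_width: 0.0235
```

>>> drive_tool(increments=[[[0, 0, 0], [0, 0, 1], 0], [[0, 0, 0], [0, 0, 0], 0]])

```text
time_s: 34.62
ee_pos: [0.6315, -0.2523, 0.0607]
eef_rot: [-3.097, -0.001, 0.254]
force: [-0.7, -2.1, 5.4]
grip_width: 0.0237
```

Run:
```python
from h import *
st(); snap('wrist','w21.png'); im=snap('side','s21.png')
cv2.imwrite('pics/z21.png',cv2.resize(im[190:330,340:520,::-1],None,fx=4,fy=4,interpolation=cv2.INTER_CUBIC))
```

```text
t 34.625 z 0.0607 psi 104.55 dir 99.7 rad 383.77 f tool [-1.2  1.6 -5.4] m [ 0.32 -0.33 -0.15] tilt [-3.097e+00 -1.000e-03] w 0.0237
```

View pics/z21.png

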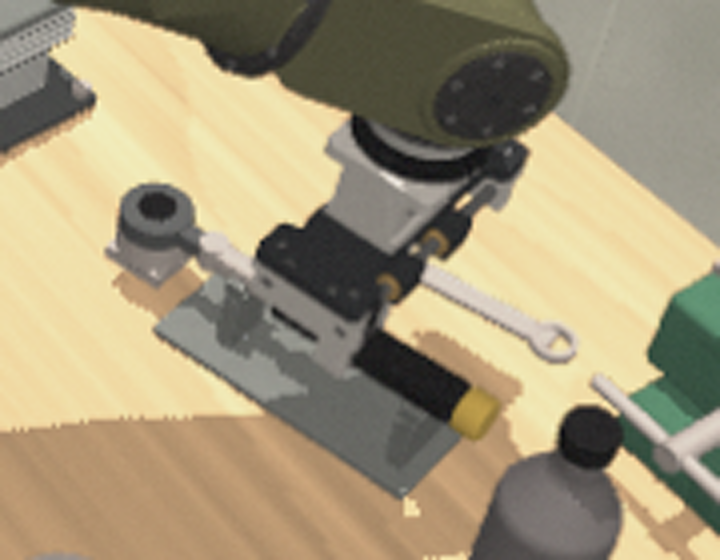

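Contact came at the predicted height. Releasing.

>>> drive_tool(increments=[[[0, 0, 0], [0, 0, 0], 0], [[0, 0, 0], [0, 0, 0], 0.35], [[0, 0, 0], [0, 0, 0], 0.45], [[0, 0, 0], [0, 0, 0], 0.6], [[0, 0, 0], [0, 0, 0], 0.8], [[0, 0, 0], [0, 0, 0], 0.9], [[0, 0, 0], [0, 0, 0], 0.9], [[0, 0, 0], [0, 0, 0], 0.9]], squeeze=5)

```text
time_s: 35.72
ee_pos: [0.6312, -0.252, 0.0598]
eef_rot: [-3.096, 0.0, 0.254]
force: [-0.1, 0.1, -1.0]
grip_width: 0.0844
```

Run:
```python
from h import *
st(); snap('wrist','w22.png'); im=snap('side','s22.png')
cv2.imwrite('pics/z22.png',cv2.resize(im[190:330,340:520,::-1],None,fx=4,fy=4,interpolation=cv2.INTER_CUBIC))
```

```text
t 35.725 z 0.0598 psi 104.56 dir 99.66 rad 383.44 f tool [-0.1 -0.1  1. ] m [-0.08 -0.06  0.03] tilt [-3.096  0.   ] w 0.0844
```

View pics/w22.png

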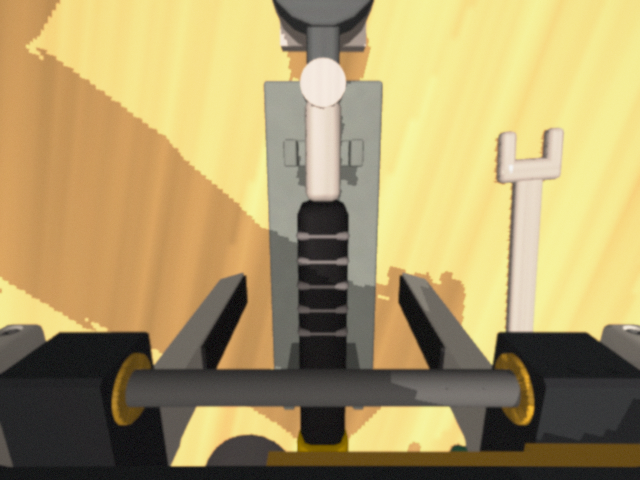

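View pics/z22.png

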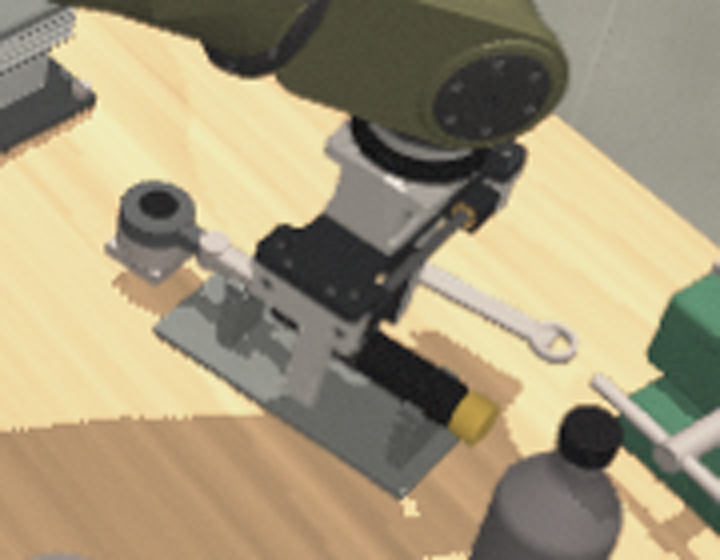

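Released, and the wrench stayed in both forks. Retracting up and away.

>>> drive_tool(increments=[[[0, 0, 0], [0, 0, -6], 0.9], [[0, 0, 0], [0, 0, -15], 0.9], [[0, 0, 0], [0, 0, -25], 0.9], [[0, 0, 0], [0, 0, -30], 0.9], [[0, 0, 0], [0, 0, -30], 0.9], [[0, 0, 0], [0, 0, -25], 0.9], [[0, 0, 0], [0, 0, -12], 0.9], [[-2.6, 0, 0], [0, 0, 0], 0.9], [[0, 0, 0], [0, 0, 0], 0.9], [[0, 0, 0], [0, 0, 0], 0.9]])

```text
time_s: 37.08
ee_pos: [0.6327, -0.2582, 0.2025]
eef_rot: [-3.14, 0.0, 0.254]
force: [0.4, 0.1, -0.0]
grip_width: 0.0843
```

Run:
```python
from h import *
st(); snap('wrist','w23.png'); im=snap('side','s23.png'); t=snap('top','t23.png')
a=cv2.resize(im[190:330,340:520,::-1],(600,466),interpolation=cv2.INTER_CUBIC)
cv2.imwrite('pics/z23.png',a)
a0=cv2.imread('pics/top0.png')
s=cal('side'); i0=cv2.cvtColor(cv2.imread('pics/side0.png'),cv2.COLOR_BGR2GRAY); i1=cv2.cvtColor(im[:,:,::-1],cv2.COLOR_BGR2GRAY)
b=np.hstack([cv2.imread('pics/side0.png')[215:320,350:480],im[215:320,350:480,::-1]]); cv2.imwrite('pics/zcmp.png',cv2.resize(b,None,fx=3,fy=3,interpolation=cv2.INTER_CUBIC))
```

```text
t 37.075 z 0.2025 psi 104.56 dir 99.73 rad 389.82 f tool [0.4 0.  0. ] m [-0.1  -0.   -0.03] tilt [-3.14  0.  ] w 0.0843
```

View pics/w23.png

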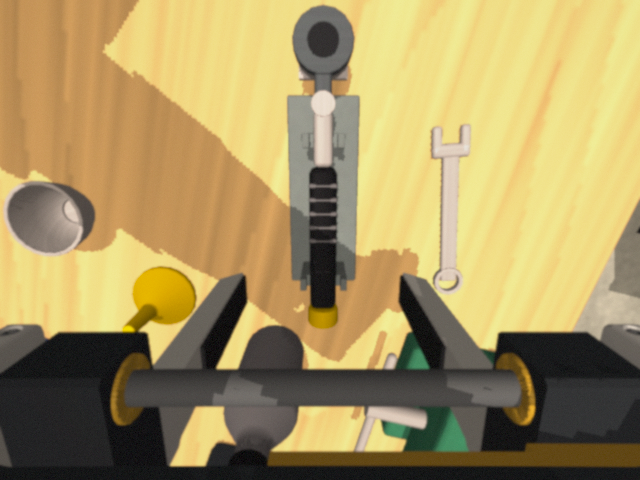

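View pics/s23.png

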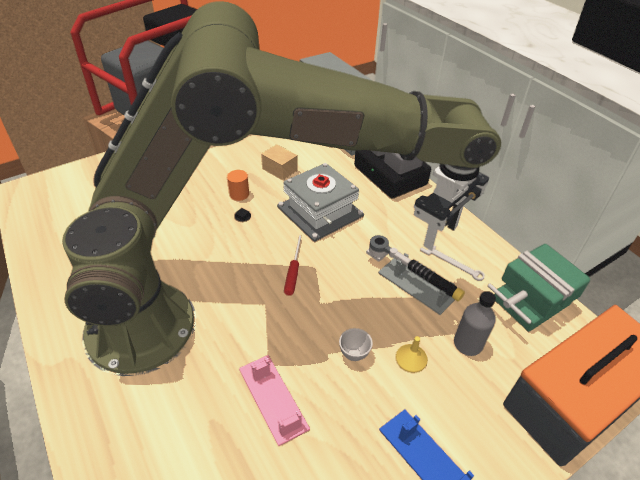

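View pics/zcmp.png

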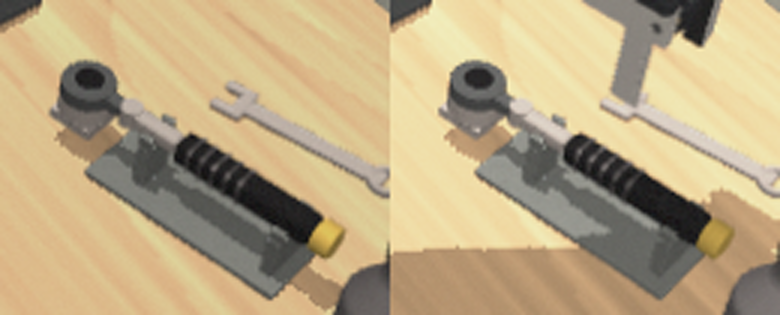

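The wrench lies as it did at the start: the side views match within about 1 px, the handle is straight and the gripper is clear. No counter-clockwise moment beyond about 0.1 N m was measured, which is under the cap's 0.3 N m of friction. A quick check of the bystanders before handing in.

Run:
```python
from h import *
t=cal('top')
for f in('top0','t23'):
    im=cv2.imread('pics/%s.png'%f); g=im
    w=cv2.cvtColor(im,cv2.COLOR_BGR2HSV)
    def cen(m,x0,x1,y0,y1):
        mm=m[y0:y1,x0:x1].astype(np.uint8); M=cv2.moments(mm,True); return (round(M['m10']/max(M['m00'],1)+x0,1),round(M['m01']/max(M['m00'],1)+y0,1),int(M['m00']))
    print(f,'filter',cen((w[...,0]<15)&(w[...,1]>200)&(w[...,2]>110),135,180,250,290),'spare',cen(w[...,2]<50,185,220,268,298),'funnel',cen((w[...,0]>18)&(w[...,0]<32)&(w[...,1]>200),445,485,210,245),'screw',cen(((w[...,0]<6)|(w[...,0]>174))&(w[...,1]>170),295,350,255,300),'knob',cen((w[...,0]>20)&(w[...,0]<35)&(w[...,1]>180)&(w[...,2]>90),435,465,135,165))
i0=cv2.imread('pics/side0.png');i1=cv2.imread('pics/s23.png')
b=np.hstack([i0[165:200,300:345],i1[165:200,300:345]]);cv2.imwrite('pics/zcap.png',cv2.resize(b,None,fx=8,fy=8,interpolation=cv2.INTER_CUBIC))
ctrl.hand_in(); print(ctrl.get_obs()['time_s'])
```

```text
top0 filter (152.2, 268.7, 554) spare (202.9, 282.7, 286) funnel (466.3, 227.3, 630) screw (325.2, 279.7, 387) knob (449.0, 147.9, 83)
t23 filter (152.7, 268.8, 573) spare (206.6, 286.3, 432) funnel (479.0, 231.0, 1) screw (320.7, 276.6, 279) knob (435.0, 135.0, 0)
the job is handed in; nothing more can be done
the job is handed in; nothing more can be done
```

View pics/zcap.png

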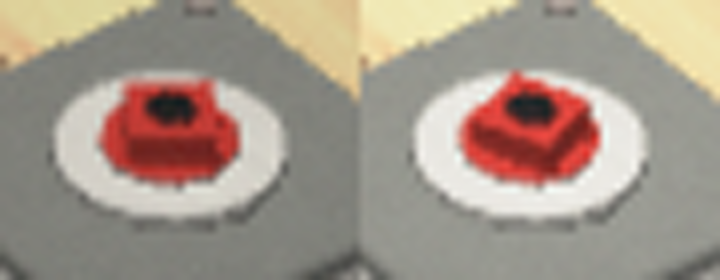

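The job was handed in at about 37 s. The wrench is back in its rack and the cap was turned clockwise onto its seat. There was one mishap while lifting off, and two checks are incomplete.

**What I did:**
- I took the wrench from the rack, lowered the socket onto the red cap and turned it clockwise about 52°.
- The turning moment levelled off at about 1.25 N m at the hinge. The pictures showed the handle broken over by about 7–8° (0.12–0.14 rad), well under the 0.33 rad limit.
- I eased off until the sideways force and moment were about zero, lifted off and laid the wrench back.

**What went wrong:** on the first lift the socket jammed on the cap, and the wrench pitched and slid in the jaws. I lowered it partly; it did not reseat but came off the square. I then lifted it clear with a firmer grip. The measured offset was 11 mm forward and 2.6° nose-down, which I allowed for when placing it.

**Last checks:**
- **Wrench:** the side view before and after agrees within about 1 px. The wrench is in both forks with the handle straight, and the gripper was clear with no contact force.
- **Cap:** the last side view shows it turned from where it started. No loosening moment above about 0.1 N m was read, against 0.3 N m of friction, but I did not measure the force it bears on its seat.
- **Bystanders:** the final top view confirmed only the filter (within 0.5 px). The arm and its shadow spoiled the readings for the spare cap, screwdriver and funnel. In the last side view, compared by eye, everything looked to be where it started.

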